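# Load the ink mould with the spatula and shut it

### The arm

A 6-joint arm with a two-finger parallel gripper is mounted at the origin on the work surface. World frame = base frame: x ahead of the robot, y to its left, z up, the work surface at z = 0. Lengths are in mm, angles in rad, forces in N, time in s.
With the tool pointing down it reaches from about 350 to 775 mm from the base axis. Payload 7.3 kg.
Tool frame: the origin (TCP) lies at the very end of the fingers, on their centre line; the grasp point (between the pads) lies 19 mm behind it; z points along the fingers, y is the line along which they close (so a half turn about z gives the same grasp; the last joint's range is limited). The gripper opens to 92 mm and grips with 3 to 60 N. Pads are 19 mm wide; open, the fingers measure 130 mm over their backs; the gripper's body (75 mm by 190 mm) begins 47 mm behind the grasp point.
Start: joints at [1.18, 0.342, 1.524, -0, 1.275, -0.146], TCP at [127.224, 509.371, 226.741] pointing down, gripper open.
Joint ranges: [-2.53, 2.53], [-0.77, 2.02], [0.04, 2.7], [-1, 4.14], [0.28, 2.66], [-3.11, 3.11]. Speed limits (rad/s): [2.57, 2.57, 3.14, 3.14, 3.14, 3.14].

### API

Orientations are given as [roll, pitch, yaw] about the fixed x, y, z axes, in that order (R = Rz(yaw) Ry(pitch) Rx(roll)).
In Python, from plant import get_obs, optics, ticket, finder gives the robot as it stands.
- The arm moves only by the tool send_rows, never from a script. Its arguments are lists of equal length, an entry for each row: "offset": the shift along the tool's x, y, z scaled (see below), a list of three; "delta_rot": the turn, a rotation vector about the tool's x, y, z scaled (see below), a list of three. In form: {"offset": [[dx, dy, dz], ...], "delta_rot": [[rx, ry, rz], ...]}. A call has 1 to 8 rows; each row is the pose to reach, as a shift and turn from the pose commanded when the call began, along the tool's axes at that moment, turning the shorter way round; what a row does not reach only later rows make up. The controller multiplies each number of a shift by 120 mm and each number of a turn by 360 degrees. A row lasts 1/8 s, in which the tool goes at most 62.5 mm and 10.7 degrees, less where a joint would pass 70% of its speed; a pose out of reach is approached as far as the arm can. A call with a number of a shift or a turn outside -1 to 1 is refused whole. A call with a gripper value outside its range is refused whole. "grip" is the opening, from 0 (shut) to 1 (fully open), set as the call begins (left out, the last holds). The fingers move at their own pace and stop on an object; the grip force is fixed at half the most. Time passes only in rows, so rows that repeat a pose let the fingers close. It gives the time, the measured TCP pose, the force, the opening and the grip force at its end, in the units of the state.
- get_obs(): the state, without advancing time (a new reading comes with each control period).
- optics.capture(name): name is "side" or "top"; returns the picture (384x512x3 uint8, red, green, blue); there is no depth.
- optics.get_calibration(name): a dict with "fx", "fy", "cx", "cy" (pixels), "world_from_camera" (4x4, takes a point from camera to world coordinates). Camera axes: x right, y down, z forward; pixel columns grow to the right and rows downward; lengths in mm; the calibration is good to about 2 mm. A picture is of the moment at which its call begins. get_calibration takes no time and is no camera call.
- ticket.close_job(): hands the job in; it is judged then, once.
Trained networks look in the newest picture that a camera, given by its name, has taken for a name from the list of things; names that differ only in an ending like _2 or _b are one class to them, and where a whole thing is asked for, a point or a joint stands for the part that bears it (a point fixed in the world has none). Each returns a list of dicts, best first, with "confidence" (0 to 1); they miss things now and then, are a little off and sometimes report something else, mostly with a low value. They report only what shows in the picture. A call takes as long as a camera call. They do not tell look-alikes from the thing itself.
- finder.boxes_of(target, camera): "box" ([left, top, right, bottom] in pixels, round what is visible of it).
- finder.silhouettes(target, camera): "region" (384x512 bool, what is visible of it) and "box" ([left, top, right, bottom] in pixels, round what is visible of it).
- finder.pinpoint(target, camera): "uv" ([column, row] in pixels: a listed point, or the origin of a listed thing).
The state is a dict: "time": time; "joint_positions": joint angles; "dq": joint speeds; "tau": joint torques, N m; "tool_pos": TCP position; "tcp_rot": TCP orientation; "contact_force": force on the tool from outside, world axes, zero at the start; "moment": the same for the moment, N m; "grip_width": finger opening in mm; "finger_force": force on a finger pad.
Only numpy, scipy, OpenCV 4.12 (cv2) and the standard library are available. Lean on these libraries where they do the work, as an engineer would, in place of code of your own. Each camera call takes 0.05 s, during which the arm holds its last target. There are 200 camera calls.

### The job

Using the spatula, lift each fresh ink cake off the drying rack and set it flat and fully down in a mould cavity of its own (any cavity will do), without the gripper or arm touching the soft cakes or tipping them over. Stand the spatula back on the middle of the red board; only when all the cakes are in, close the lid fully, and after that turn the red latch clockwise to its stop so that its arm lies across the lid. Leave the other things on the bench where they are.

Things in the scene. Friction and masses are not known exactly. Their poses are not given: they have to be found in the camera images.
- cake_A: fresh black ink cake, a flat rectangular slab 64 mm (its x) by 72 mm (its y), 14 mm thick, about 90 g, soft: it must not be touched by the gripper or arm. Origin at the centre of its underside, z up. It starts bridging a channel of the drying rack, its x roughly along the channel. May be absent (None).
- cake_B: fresh black ink cake, a flat rectangular slab 64 mm (its x) by 72 mm (its y), 14 mm thick, about 90 g, soft: it must not be touched by the gripper or arm. Origin at the centre of its underside, z up. It starts bridging a channel of the drying rack, its x roughly along the channel. May be absent (None).
- cake_C: fresh black ink cake, a flat rectangular slab 64 mm (its x) by 72 mm (its y), 14 mm thick, about 90 g, soft: it must not be touched by the gripper or arm. Origin at the centre of its underside, z up. It starts bridging a channel of the drying rack, its x roughly along the channel. May be absent (None).
- spatula: cranked spatula, 280 g, stands on blade and rear foot. Origin below mid-grip on the blade's underside plane; x to the tip, z up. Steel blade 34 mm wide, 3 thick, x 44 to 132 mm. Upright shank 22 mm wide at x 45. Wooden handle, 24 mm wide: x -60 to 48, z 53 to 79 mm. Foot 70 mm wide at x -64 to -40, z 0. Grip from above across the handle near x = 0 (the balance point).
- spatula_grip (a point): middle of the spatula's handle, 66 mm above its underside plane; axes as the spatula's. A lifted cake should lie about 104 mm ahead of it, so that the tip does not stick out beyond the cake (the mould has a far wall)
- rack: fixed slatted drying rack 120 (x) by 282 mm (y). Origin centre of underside; x points away from the robot along its three channels. Base 8 mm high; four slats along x (-55 to 55 mm), tops at z 26 mm, leave channels 50 mm wide at y = 88, 0, -88 mm, open at both ends: the space under a cake is z 8 to 26 mm. The bench on its near side is clear.
- mould: fixed brass and steel mould 104 (x) by 290 mm (y). Origin centre of underside; x away from the robot. Cavities at y 88, 0, -88: 70 (x) by 78 mm (y), floor z 26, walls to z 42. A 50 mm wide channel (bottom z 8) runs along x through each floor's middle and on as a slot through the near wall (x -47 to -35): lower a loaded blade into it until the cake rests, sink a few mm more, draw it out towards -x.
- cavity_A (a point): centre of the floor of the mould's cavity at y = +88 mm (z = 26 mm); axes as the mould's
- cavity_B (a point): the same for the cavity at y = 0
- cavity_C (a point): the same for the cavity at y = -88 mm
- lid (a joint): angle of the green lid, rad: 0 closed flat over the cavities, 1.5 to 1.7 at the start (upright), stop 1.75. 100 mm from hinge to free edge, 276 mm wide, 10 thick; closed: underside 44, top 54 mm above the bench. The stiff hinge (0.28 N m) holds it where it is left; push its far face near the free edge towards the robot, then down (3 to 5 N).
- lid_hinge (a point): middle of the lid's hinge axis, at mould x = 52 mm, z = 44 mm; the axis is along the mould's y. Axes as the mould's
- lid_edge (a point): middle of the lid's free edge, on its outer (top when closed) face; turns with the lid: its -x points from the hinge to the free edge, its z is the outward normal
- latch (a joint): angle of the red latch, rad: 0 to 0.3 at the start (its arm points to the robot side, clear of the lid), 1.6 = stop (arm across the lid's end). It grows as it is turned clockwise seen from above; friction 0.08 N m
- latch_grip (a point): centre of the latch's red fin, on its vertical axis (mould x 0, y -168 mm), 86 mm above the bench. Fin 56 mm long (point x), 14 thick (y), 66 to 101 mm above the bench. The point turns with the latch; at latch 0 its axes are the mould's. The steel arm points to its -x under the fin (57 to 65 mm above the bench), 71 mm long from the axis
- board: fixed red resting board for the spatula, 250 mm (x) by 140 mm (y), 4 mm thick. Origin at the centre of its underside
- weight: brass scale weight, 48 mm across, 56 mm tall; origin at the centre of its underside. Bystander: leave alone
- brush: long-handled brush lying on the bench, beyond the red board. Bystander: leave alone
- bowl: blue bowl, 100 mm across, 45 mm tall, to the right of the rack; origin at the centre of its underside. Bystander: leave alone
- jar: amber jar, 70 mm across, 90 mm tall, beyond and left of the mould; origin at the centre of its underside. Bystander: leave alone
- stick_1: finished black ink stick 110 x 28 x 18 mm lying on the bench to the right of the rack; origin at the centre of its underside. Bystander: leave alone
- spatula_mid (a point): middle of the spatula's length, 35 mm ahead of the grip, on its underside plane
Mind the look-alikes: they are no part of the job. What is shaped like the cake_C but green is not meant.

How it is judged (in metres and radians):
On the way, in this order (a step that is already met when the one before it is completed fails the run):
1. every cake lies fully down in a cavity while the lid is still open (((horizontal distance between cake_A and cavity_A below 0.007 m and z of cake_A in the frame of cavity_A below 0.004 m and angle between cake_A's own z axis and vertical below 0.06 rad) or (horizontal distance between cake_A and cavity_B below 0.007 m and z of cake_A in the frame of cavity_B below 0.004 m and angle between cake_A's own z axis and vertical below 0.06 rad) or (horizontal distance between cake_A and cavity_C below 0.007 m and z of cake_A in the frame of cavity_C below 0.004 m and angle between cake_A's own z axis and vertical below 0.06 rad)) and ((horizontal distance between cake_B and cavity_A below 0.007 m and z of cake_B in the frame of cavity_A below 0.004 m and angle between cake_B's own z axis and vertical below 0.06 rad) or (horizontal distance between cake_B and cavity_B below 0.007 m and z of cake_B in the frame of cavity_B below 0.004 m and angle between cake_B's own z axis and vertical below 0.06 rad) or (horizontal distance between cake_B and cavity_C below 0.007 m and z of cake_B in the frame of cavity_C below 0.004 m and angle between cake_B's own z axis and vertical below 0.06 rad)) and ((horizontal distance between cake_C and cavity_A below 0.007 m and z of cake_C in the frame of cavity_A below 0.004 m and angle between cake_C's own z axis and vertical below 0.06 rad) or (horizontal distance between cake_C and cavity_B below 0.007 m and z of cake_C in the frame of cavity_B below 0.004 m and angle between cake_C's own z axis and vertical below 0.06 rad) or (horizontal distance between cake_C and cavity_C below 0.007 m and z of cake_C in the frame of cavity_C below 0.004 m and angle between cake_C's own z axis and vertical below 0.06 rad)) and value of joint lid above 1 rad), for 0.2 s.
2. with the cakes in place, the lid is closed while the latch is still off it (((horizontal distance between cake_A and cavity_A below 0.007 m and z of cake_A in the frame of cavity_A below 0.004 m and angle between cake_A's own z axis and vertical below 0.06 rad) or (horizontal distance between cake_A and cavity_B below 0.007 m and z of cake_A in the frame of cavity_B below 0.004 m and angle between cake_A's own z axis and vertical below 0.06 rad) or (horizontal distance between cake_A and cavity_C below 0.007 m and z of cake_A in the frame of cavity_C below 0.004 m and angle between cake_A's own z axis and vertical below 0.06 rad)) and ((horizontal distance between cake_B and cavity_A below 0.007 m and z of cake_B in the frame of cavity_A below 0.004 m and angle between cake_B's own z axis and vertical below 0.06 rad) or (horizontal distance between cake_B and cavity_B below 0.007 m and z of cake_B in the frame of cavity_B below 0.004 m and angle between cake_B's own z axis and vertical below 0.06 rad) or (horizontal distance between cake_B and cavity_C below 0.007 m and z of cake_B in the frame of cavity_C below 0.004 m and angle between cake_B's own z axis and vertical below 0.06 rad)) and ((horizontal distance between cake_C and cavity_A below 0.007 m and z of cake_C in the frame of cavity_A below 0.004 m and angle between cake_C's own z axis and vertical below 0.06 rad) or (horizontal distance between cake_C and cavity_B below 0.007 m and z of cake_C in the frame of cavity_B below 0.004 m and angle between cake_C's own z axis and vertical below 0.06 rad) or (horizontal distance between cake_C and cavity_C below 0.007 m and z of cake_C in the frame of cavity_C below 0.004 m and angle between cake_C's own z axis and vertical below 0.06 rad)) and value of joint lid below 0.06 rad and value of joint latch below 1 rad), for 0.2 s.
3. the latch is turned across the closed lid (value of joint lid below 0.06 rad and value of joint latch above 1.35 rad), for 0.2 s.
At the end, for the whole second after the job is handed in: Every cake lies flat on a cavity's floor (centre within 7 mm sideways, less than 4 mm high, tilt under 0.06 rad), the lid is closed (below 0.06 rad), the latch is turned beyond 1.35 rad, and the spatula stands level, released and still on the red board, its middle within 50 mm of the board's centre (all of step 3 and ((horizontal distance between cake_A and cavity_A below 0.007 m and z of cake_A in the frame of cavity_A below 0.004 m and angle between cake_A's own z axis and vertical below 0.06 rad) or (horizontal distance between cake_A and cavity_B below 0.007 m and z of cake_A in the frame of cavity_B below 0.004 m and angle between cake_A's own z axis and vertical below 0.06 rad) or (horizontal distance between cake_A and cavity_C below 0.007 m and z of cake_A in the frame of cavity_C below 0.004 m and angle between cake_A's own z axis and vertical below 0.06 rad)) and ((horizontal distance between cake_B and cavity_A below 0.007 m and z of cake_B in the frame of cavity_A below 0.004 m and angle between cake_B's own z axis and vertical below 0.06 rad) or (horizontal distance between cake_B and cavity_B below 0.007 m and z of cake_B in the frame of cavity_B below 0.004 m and angle between cake_B's own z axis and vertical below 0.06 rad) or (horizontal distance between cake_B and cavity_C below 0.007 m and z of cake_B in the frame of cavity_C below 0.004 m and angle between cake_B's own z axis and vertical below 0.06 rad)) and ((horizontal distance between cake_C and cavity_A below 0.007 m and z of cake_C in the frame of cavity_A below 0.004 m and angle between cake_C's own z axis and vertical below 0.06 rad) or (horizontal distance between cake_C and cavity_B below 0.007 m and z of cake_C in the frame of cavity_B below 0.004 m and angle between cake_C's own z axis and vertical below 0.06 rad) or (horizontal distance between cake_C and cavity_C below 0.007 m and z of cake_C in the frame of cavity_C below 0.004 m and angle between cake_C's own z axis and vertical below 0.06 rad)) and horizontal distance between spatula_mid and board below 0.05 m and z of spatula in the frame of board between 0.001 and 0.008 m and angle between spatula's own z axis and vertical below 0.08 rad and linear speed of spatula below 0.02 m/s); the robot touches nothing.
It fails at once if the gripper or arm touches soft cake A (contact force between any of the fingers, the arm and cake_A above 1 N).
It fails at once if the gripper or arm touches soft cake B (contact force between any of the fingers, the arm and cake_B above 1 N).
It fails at once if the gripper or arm touches soft cake C (contact force between any of the fingers, the arm and cake_C above 1 N).
It fails at once if a cake is tipped over (tilted beyond 0.7 rad) (angle between any of cake_A, cake_B, cake_C's own z axis and vertical above 0.7 rad).
It fails at once if a bystander is moved more than 40 mm (distance of any of weight, brush, bowl, jar, stick_1 from where it was at the start of the episode above 0.04 m).
Of cake_A, cake_B, cake_C only 2 to 3 are there at a start; the rules pass over those that are not, and their reading is None.
At some moment in a run one of spatula may be knocked a few centimetres aside while the robot is not near it.
It also fails if it takes over 210 s, if anything falls off the work surface, if the arm or the gripper's body presses on something with over 40 N, if the wrist force passes 120 N, or if a joint passes its speed limit or range.

## Working session

There is one attempt and no reset: what is moved stays moved. The work goes in short steps, Python scripts to look and compute and a tool call to move; the robot and the scene stay as the last step left them, time stands still between calls to the robot, and variables do not carry over. Pictures are saved under pics/ and viewed, at most 14 in all, crops included, and the job is handed in when it is done.

Besides the shell and the picture viewer there is one more tool, called in YAML: its name, and indented under it one key for each argument. send_rows: Moves the arm, as the interface text tells. Its arguments: {"type":"object","properties":{"offset":{"type":"array"},"delta_rot":{"type":"array"},"grip":{"type":"number"}},"required":["offset","delta_rot"]}

```bash
ls; mkdir -p pics
python3 - <<'E'
from plant import get_obs, optics, ticket, finder
import cv2,numpy as np
print(get_obs())
for n in("top","side"):
    im=optics.capture(n); cv2.imwrite(f"pics/{n}0.png",im[:,:,::-1])
    c=optics.get_calibration(n); print(c)
    for t in ["cake_A","spatula","spatula_grip","spatula_mid","rack","mould","cavity_A","cavity_B","cavity_C","lid_hinge","lid_edge","latch_grip","board"]:
        print(n,t,[(np.round(d["uv"],1).tolist(),round(float(d["confidence"]),2)) for d in finder.pinpoint(t,n)])
E
```

```text
pics
{'time': 0.0, 'joint_positions': array([ 1.17998388e+00,  3.42726833e-01,  1.52499973e+00, -6.22140108e-06,
        1.27537759e+00, -1.45979957e-01]), 'dq': array([ 0.00097087, -0.00109182,  0.00061156,  0.00219952,  0.00014505,
       -0.00178924]), 'tau': array([ 2.53778446e-03, -4.31245172e+01, -2.44224000e+01,  7.18813855e-02,
        5.58131863e-02, -9.41872986e-05]), 'tool_pos': array([127.07544782, 508.98353066, 226.04885215]), 'tcp_rot': array([-3.14009637e+00, -2.13979647e-04,  2.89676182e+00]), 'contact_force': array([-0.05376059,  0.13048495, -0.30352259]), 'moment': array([ 0.01744037, -0.00283867,  0.03595183]), 'finger_force': 0.0, 'grip_width': 91.91823484642701}
{'fx': 348.6787323314009, 'fy': 348.6787323314009, 'cx': 252.85488090278088, 'cy': 189.1494007736622, 'world_from_camera': array([[ 1.33495859e-02, -9.85460640e-01,  1.69378616e-01,
         2.93588206e+02],
       [-9.99840901e-01, -1.51599314e-02, -9.39937869e-03,
        -1.35952747e+01],
       [ 1.18304859e-02, -1.69226191e-01, -9.85506233e-01,
         1.09539307e+03],
       [ 0.00000000e+00,  0.00
[... 1099 characters left out ...]
0000000e+00,  0.00000000e+00,
         1.00000000e+00]])}
side cake_A [([207.3, 143.3], 0.17)]
side spatula [([248.8, 138.5], 0.73), ([234.2, 203.5], 0.62)]
side spatula_grip [([234.9, 189.9], 0.9), ([345.6, 211.4], 0.54)]
side spatula_mid [([249.1, 200.3], 0.63)]
side rack [([301.3, 292.6], 0.61), ([249.1, 142.4], 0.6)]
side mould [([344.7, 210.3], 0.38)]
side cavity_A [([188.9, 130.6], 0.59), ([235.0, 191.5], 0.15)]
side cavity_B [([207.1, 137.0], 0.78)]
side cavity_C [([224.8, 143.5], 0.94)]
side lid_hinge [([217.6, 126.2], 0.75), ([344.2, 209.4], 0.35)]
side lid_edge [([216.4, 98.0], 0.67)]
side latch_grip [([249.6, 140.3], 0.66), ([214.9, 97.6], 0.32)]
side board [([247.6, 202.3], 0.8)]
```

Run:
```python
import cv2
for n,(x0,y0,x1,y1) in {"top":(80,110,440,290),"side":(140,60,440,300)}.items():
    im=cv2.imread(f"pics/{n}0.png")[y0:y1,x0:x1]
    s=800/(x1-x0) if n=="top" else 2.5
    cv2.imwrite(f"pics/{n}0z.png",cv2.resize(im,None,fx=s,fy=s,interpolation=cv2.INTER_CUBIC)[:600,:800])
```

```text
(no output)
```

View pics/top0z.png

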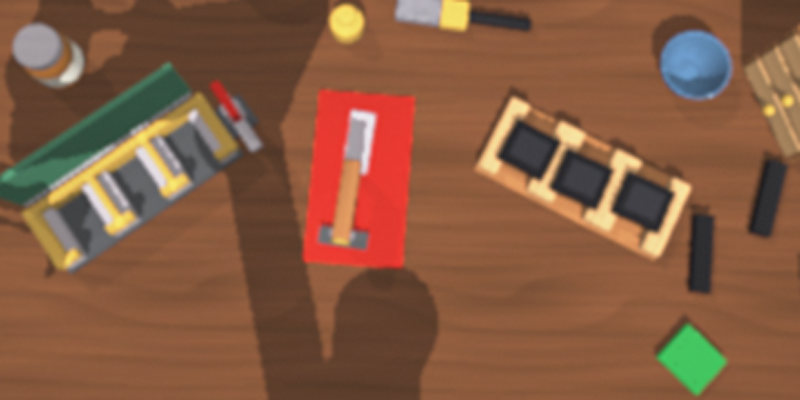

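View pics/side0z.png

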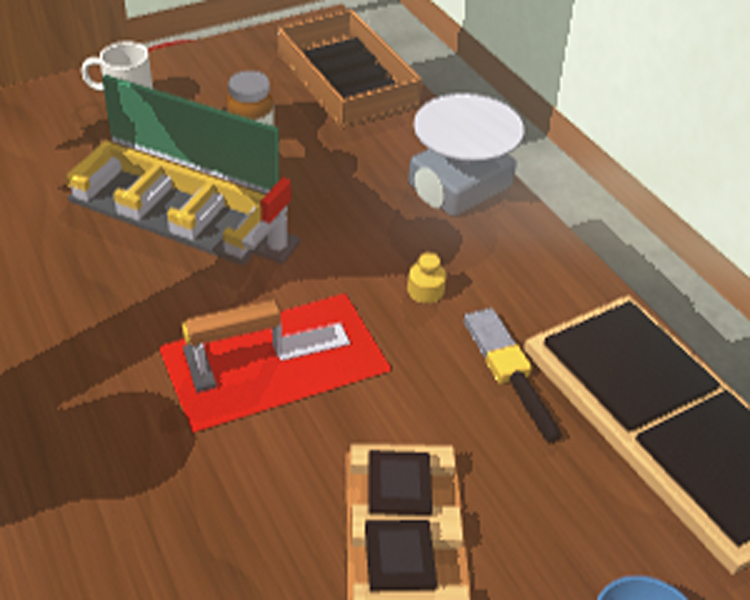

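```bash
cat > vis.py <<'E'
import numpy as np, cv2
from scipy.optimize import minimize
from plant import get_obs, optics, finder
def box(x0,x1,y0,y1,z0,z1):
    return np.array([[x,y,z] for x in(x0,x1) for y in(y0,y1) for z in(z0,z1)],float)
M={"rack":[box(-60,60,-141,141,0,8)]+[box(-55,55,a,b,0,26) for a,b in((25,63),(-63,-25),(113,141),(-141,-113))],
"board":[box(-125,125,-70,70,0,4)],
"cake":[box(-32,32,-36,36,0,14)],
"spatula":[box(44,132,-17,17,0,3),box(42,48,-11,11,0,60),box(-60,48,-12,12,53,79),box(-64,-40,-35,35,0,6),box(-55,-49,-11,11,0,55)]}
def proj(n,P):
    c=optics.get_calibration(n);W=c["world_from_camera"]
    q=(P-W[:3,3])@W[:3,:3]
    return np.c_[c["fx"]*q[:,0]/q[:,2]+c["cx"],c["fy"]*q[:,1]/q[:,2]+c["cy"]]
def ray(n,uv,z):
    c=optics.get_calibration(n);W=c["world_from_camera"]
    d=W[:3,:3]@[(uv[0]-c["cx"])/c["fx"],(uv[1]-c["cy"])/c["fy"],1]
    return W[:3,3]+d*(z-W[2,3])/d[2]
def place(P,p):  # p=x,y,z,yaw
    c,s=np.cos(p[3]),np.sin(p[3]); return P@np.array([[c,s,0],[-s,c,0],[0,0,1]])+p[:3]
S=8
def render(n,boxes,p):
    m=np.zeros((384*2,512*2),np.uint8)
    for b in boxes:
        h=cv2.convexHull(((proj(n,place(b,p))+.5)*2-.5).astype(np.float32))[:,0]
        cv2.fillPoly(m,[np.round(h*16).astype(np.int32)],255,shift=4,lineType=cv2.LINE_AA)
    return cv2.GaussianBlur(cv2.resize(m,(512,384),interpolation=cv2.INTER_AREA).astype(np.float32)/255,(0,0),1)
def fit(obs,boxes,p0):
    """obs: {cam:mask}; p0 x,y,z,yaw ; z fixed"""
    T={n:cv2.GaussianBlur(m.astype(np.float32),(0,0),1) for n,m in obs.items()}
    f=lambda v:sum(((render(n,boxes,[p0[0]+v[0]*10,p0[1]+v[1]*10,p0[2],p0[3]+v[2]*.1])-t)**2).sum()/t.sum() for n,t in T.items())
    best=None
    for s in(1,-.5):
        r=minimize(f,np.zeros(3) if best is None else best.x,method="Nelder-Mead",options=dict(initial_simplex=(np.zeros((4,3)) if best is None else np.tile(best.x,(4,1)))+np.r_[np.zeros((1,3)),np.eye(3)]*s,xatol=.01,fatol=1e-5))
        best=r
    v=best.x;return np.array([p0[0]+v[0]*10,p0[1]+v[1]*10,p0[2],p0[3]+v[2]*.1]),best.fun
E
python3 - <<'E'
from vis import *
ims={n:optics.capture(n) for n in("top","side")}
sil={n:{} for n in ims}
for n in ims:
    for t in("rack","board","spatula","cake_A","mould","lid","latch"):
        L=finder.silhouettes(t,n); sil[n][t]=L
        print(n,t,[(round(float(d["confidence"]),2),np.round(d["box"]).tolist(),int(d["region"].sum())) for d in L])
import pickle;pickle.dump((ims,sil),open("s0.pkl","wb"))
for uv,z,t in[((344.7,188.7),0,"rack"),((141,191.1),0,"mould"),((237.5,193.1),0,"board"),((113.8,208.2),26,"cA"),((143.5,193.4),26,"cB"),((163.7,174.6),26,"cC"),((178.6,155.6),86,"latch"),((129.8,176.1),44,"hinge"),((235.2,197.1),70,"grip"),((236.2,183.2),4,"smid"),((236.2,200.7),4,"spat")]:
    print(t,ray("top",uv,z).round(1))
for uv,z,t in[((188.9,130.6),26,"cA"),((207.1,137),26,"cB"),((224.8,143.5),26,"cC"),((217.6,126.2),44,"hinge"),((249.6,140.3),86,"latch"),((234.9,189.9),70,"grip"),((249.1,200.3),4,"smid"),((301.3,292.6),0,"rack"),((247.6,202.3),0,"board")]:
    print("side",t,ray("side",uv,z).round(1))
E
```

```text
top rack [(0.7, [292.0, 155.0, 391.0, 230.0], 2034)]
top board [(0.83, [217.0, 152.0, 262.0, 229.0], 2629), (0.31, [220.0, 163.0, 249.0, 223.0], 727)]
top spatula [(0.78, [224.0, 159.0, 247.0, 224.0], 712), (0.26, [89.0, 122.0, 117.0, 149.0], 665)]
top cake_A [(0.97, [304.0, 163.0, 335.0, 193.0], 451), (0.42, [327.0, 176.0, 353.0, 209.0], 477)]
top mould [(0.86, [73.0, 139.0, 198.0, 235.0], 5817), (0.6, [89.0, 122.0, 116.0, 150.0], 661)]
top lid [(0.93, [71.0, 140.0, 166.0, 200.0], 1855), (0.28, [293.0, 154.0, 389.0, 230.0], 2040)]
top latch [(0.63, [177.0, 148.0, 195.0, 180.0], 130), (0.24, [72.0, 139.0, 193.0, 232.0], 5717)]
side rack [(0.71, [276.0, 239.0, 333.0, 350.0], 2971)]
side board [(0.98, [202.0, 176.0, 298.0, 233.0], 2418), (0.48, [239.0, 133.0, 255.0, 158.0], 178)]
side spatula [(0.84, [212.0, 179.0, 279.0, 213.0], 903)]
side cake_A [(0.92, [286.0, 241.0, 315.0, 266.0], 620)]
side mould [(0.73, [306.0, 164.0, 319.0, 182.0], 251), (0.61, [165.0, 86.0, 258.0, 166.0], 4501), (0.51, [277.0, 240.0, 335.0, 350.0], 2825)]
side lid [(0.92, [182.0, 89.0, 251.0, 134.0], 1746), (0.64, [288.0, 269.0, 313.0, 296.0], 713), (0.55, [167.0, 90.0, 261.0, 166.0], 4375)]
side latch [(0.55, [236.0, 132.0, 257.0, 162.0], 235)]
rack [ 487.8 -317.8    0. ]
mould [470.1 330.7   0. ]
board [468.4  24.6   0. ]
cA [411.5 402.1  26. ]
cB [458.8 314.4  26. ]
cC [519.2 255.4  26. ]
latch [565.1 199.3  86. ]
hinge [509.1 354.2  44. ]
grip [445.1  28.7  70. ]
smid [499.6  29.3   4. ]
spat [443.4  28.1   4. ]
side cA [418.6 393.6  26. ]
side cB [465.  331.8  26. ]
side cC [507.9 272.5  26. ]
side hinge [512.9 350.5  44. ]
side latch [563.  184.6  86. ]
side grip [441.7  18.5  70. ]
side smid [484.6  18.3   4. ]
side rack [ 478.3 -313.1    0. ]
side board [478.5  16.2   0. ]
```

```bash
cat > fits.py <<'E'
from vis import *
def dark(im,th=75): return (im.max(2)<th)
def yellow(im):
    h=cv2.cvtColor(im,cv2.COLOR_RGB2HSV); return (abs(h[...,0].astype(int)-24)<7)&(h[...,1]>120)&(h[...,2]>120)
def red(im):
    i=im.astype(int); return (i[...,0]>110)&(i[...,1]<80)&(i[...,2]<80)
MB=[box(-47,-35,a,b,26,42) for a,b in((25,63),(-63,-25),(113,137),(-137,-113))]+[box(-47,47,a,b,26,42) for a,b in((39,49),(-49,-39),(127,137),(-137,-127))]+[box(35,47,-137,137,26,42)]
def roi(m,boxes,p,n,pad):
    k=cv2.dilate((render(n,boxes,p)>.05).astype(np.uint8),np.ones((2*pad+1,)*2)); return m&(k>0)
E
python3 - <<'E'
from fits import *
import pickle
ims,sil=pickle.load(open("s0.pkl","rb"))
rk=np.array([482,-314,0,-.42])
for k in range(1):
    for o in({"top","side"},{"top"},{"side"}):
        print("rack",o,*fit({n:sil[n]["rack"][0]["region"]|dark(ims[n])&roi(dark(ims[n]),M["rack"],rk,n,-0 or 0) for n in o},M["rack"],rk))
bd=np.array([473,20,0,-.08])
for o in({"top","side"},{"top"},{"side"}):
    r={n:cv2.morphologyEx(red(ims[n]).astype(np.uint8),cv2.MORPH_CLOSE,np.ones((3,3)))>0 for n in o}
    r={n:roi(m|sil[n]["spatula"][0]["region"]&roi(m|True,M["board"],bd,n,0),M["board"],bd,n,4) for n,m in r.items()}
    print("board",o,*fit(r,M["board"],bd))
mo=np.array([463,332,0,.63])
for o in({"top","side"},{"top"},{"side"}):
    r={n:roi(yellow(ims[n]),MB,mo,n,5) for n in o}
    print("mould",o,*fit(r,MB,mo))
sp=np.array([443,26,4,-.16])
for o in({"top","side"},{"top"},{"side"}):
    print("spat",o,*fit({n:sil[n]["spatula"][0]["region"] for n in o},M["spatula"],sp))
for uv in((317.6,177.5),(341.9,190.5),(369.4,201)):
    c=ray("top",uv,40); c=np.r_[c[:2],26,-.42]
    for o in({"top","side"},{"top"},{"side"}):
      print("cake",o,*fit({n:roi(dark(ims[n]),M["cake"],c,n,3) for n in o},M["cake"],c))
t=ims["top"]; print([t[190,j].tolist() for j in range(326,360,2)])
E
```

```text
rack {'top', 'side'} [ 4.83447388e+02 -3.05260100e+02  0.00000000e+00 -4.60847149e-01] 0.06014232337474823
rack {'top'} [ 4.82479927e+02 -3.02165457e+02  0.00000000e+00 -4.65339247e-01] 0.02879505045711994Traceback (most recent call last):
  File "<stdin>", line 7, in <module>
  File "vis.py", line 33, in fit
    r=minimize(f,np.zeros(3) if best is None else best.x,method="Nelder-Mead",options=dict(initial_simplex=(np.zeros((4,3)) if best is None else np.tile(best.x,(4,1)))+np.r_[np.zeros((1,3)),np.eye(3)]*s,xatol=.01,fatol=1e-5))
    res = _minimize_neldermead(fun, x0, args, callback, bounds=bounds,
                               **options)
    fxr = func(xr)
    fx = function(np.copy(x), *(wrapper_args + args))
  File "vis.py", line 30, in <lambda>
    f=lambda v:sum(((render(n,boxes,[p0[0]+v[0]*10,p0[1]+v[1]*10,p0[2],p0[3]+v[2]*.1])-t)**2).sum()/t.sum() for n,t in T.items())
               ~~~^^^^^^^^^^^^^^^^^^^^^^^^^^^^^^^^^^^^^^^^^^^^^^^^^^^^^^^^^^^^^^^^^^^^^^^^^^^^^^^^^^^^^^^^^^^^^^^^^^^^^^^^^^^^^^^
  File "vis.py", line 30, in <genexpr>
    f=lambda v:sum(((render(n,boxes,[p0[0]+v[0]*10,p0[1]+v[1]*10,p0[2],p0[3]+v[2]*.1])-t)**2).sum()/t.sum() for n,t in T.items())
                     ~~~~~~^^^^^^^^^^^^^^^^^^^^^^^^^^^^^^^^^^^^^^^^^^^^^^^^^^^^^^^^^^^
  File "vis.py", line 24, in render
    h=cv2.convexHull(((proj(n,place(b,p))+.5)*2-.5).astype(np.float32))[:,0]
                       ~~~~^^^^^^^^^^^^^^
  File "vis.py", line 11, in proj
    c=optics.get_calibration(n);W=c["world_from_camera"]
ValueError: time passes only in moves, steps and waits
```

```bash
python3 - <<'E'
s=open("vis.py").read()
s=s.replace("def proj(n,P):","CAL={n:optics.get_calibration(n) for n in('top','side')}\ndef proj(n,P):",1).replace('c=optics.get_calibration(n);W','c=CAL[n];W')
open("vis.py","w").write(s)
E
cat > run1.py <<'E'
from fits import *
import pickle
ims,sil=pickle.load(open("s0.pkl","rb"))
TS=(("top","side"),("top",),("side",))
def show(t,o,r): print(t,o,r[0].round(3),round(r[1],3))
rk=np.array([482,-304,0,-.46])
for o in TS: show("rack",o,fit({n:sil[n]["rack"][0]["region"]|roi(dark(ims[n]),M["rack"],rk,n,0) for n in o},M["rack"],rk))
bd=np.array([473,20,0,-.08])
for o in TS:
    r={n:cv2.morphologyEx(red(ims[n]).astype(np.uint8),cv2.MORPH_CLOSE,np.ones((3,3)))>0 for n in o}
    r={n:roi(m|sil[n]["spatula"][0]["region"]&roi(m|True,M["board"],bd,n,0),M["board"],bd,n,4) for n,m in r.items()}
    show("board",o,fit(r,M["board"],bd))
mo=np.array([463,332,0,.63])
for o in TS: show("mould",o,fit({n:roi(yellow(ims[n]),MB,mo,n,5) for n in o},MB,mo))
sp=np.array([443,26,4,-.16])
for o in TS: show("spat",o,fit({n:sil[n]["spatula"][0]["region"] for n in o},M["spatula"],sp))
for uv in((317.6,177.5),(341.9,190.5),(369.4,201)):
    c=ray("top",uv,40); c=np.r_[c[:2],26,-.46]
    for o in TS: show("cake",o,fit({n:roi(dark(ims[n]),M["cake"],c,n,3) for n in o},M["cake"],c))
t=ims["top"]; print([t[190,j].tolist() for j in range(326,360,2)])
E
python3 run1.py
```

```text
rack ('top', 'side') [ 4.84165e+02 -3.04577e+02  0.00000e+00 -4.55000e-01] 0.058
rack ('top',) [ 4.82530e+02 -3.02595e+02  0.00000e+00 -4.66000e-01] 0.029
rack ('side',) [ 4.84666e+02 -3.07154e+02  0.00000e+00 -4.59000e-01] 0.017
board ('top', 'side') [ 4.81833e+02  1.19100e+01  0.00000e+00 -6.30000e-02] 0.076
board ('top',) [ 4.80284e+02  1.22650e+01  0.00000e+00 -6.90000e-02] 0.017
board ('side',) [ 4.82701e+02  1.15080e+01  0.00000e+00 -6.30000e-02] 0.056
mould ('top', 'side') [465.534 326.113   0.      0.635] 0.258
mould ('top',) [466.088 325.56    0.      0.637] 0.149
mould ('side',) [463.682 325.475   0.      0.632] 0.103
spat ('top', 'side') [ 4.43522e+02  2.62630e+01  4.00000e+00 -1.38000e-01] 0.057
spat ('top',) [ 4.43802e+02  2.74690e+01  4.00000e+00 -1.41000e-01] 0.015
spat ('side',) [ 4.44542e+02  2.41410e+01  4.00000e+00 -1.28000e-01] 0.02
cake ('top', 'side') [ 519.196 -226.013   26.      -0.549] 0.281
cake ('top',) [ 5.18615e+02 -2.24792e+02  2.60000e+01 -4.84000e-01] 0.165
cake ('side',) [ 5.17850e+02 -2.28063e+02  2.60000e+01 -5.12000e-01] 0.109
cake ('top', 'side') [ 4.79174e+02 -2.97172e+02  2.60000e+01 -4.17000e-01] 0.239
cake ('top',) [ 4.77762e+02 -2.97110e+02  2.60000e+01 -4.14000e-01] 0.145
cake ('side',) [ 4.79057e+02 -2.97361e+02  2.60000e+01 -4.23000e-01] 0.089
cake ('top', 'side') [ 4.46581e+02 -3.82941e+02  2.60000e+01 -4.28000e-01] 0.193
cake ('top',) [ 4.46765e+02 -3.81414e+02  2.60000e+01 -4.32000e-01] 0.152
cake ('side',) [ 4.48476e+02 -3.82888e+02  2.60000e+01 -4.41000e-01] 0.028
[[241, 201, 140], [168, 131, 93], [61, 53, 48], [43, 43, 47], [58, 58, 63], [65, 65, 70], [64, 65, 71], [65, 64, 71], [64, 64, 70], [65, 64, 70], [64, 64, 70], [64, 64, 70], [56, 55, 61], [42, 42, 46], [139, 110, 81], [242, 203, 142], [241, 201, 140]]
```

```bash
cat > ov.py <<'E'
from fits import *
def overlay(n,im,items,win,s,fn):
    x0,y0,x1,y1=win
    c=cv2.resize(im[y0:y1,x0:x1,::-1],None,fx=s,fy=s,interpolation=cv2.INTER_CUBIC)
    for boxes,p,col in items:
        for b in boxes:
            q=place(b,p); z=q[:,2].max(); q=q[q[:,2]>z-.1][[0,1,3,2]]
            u=((proj(n,q)+.5-[x0,y0])*s-.5); cv2.polylines(c,[np.round(u).astype(int)],True,col,1,cv2.LINE_AA)
    if fn: cv2.imwrite(fn,c)
    return c
E
python3 - <<'E'
from ov import *
import pickle
ims,sil=pickle.load(open("s0.pkl","rb"))
mo=[465,325.5,0,.635]; ck=[(M["cake"],p,(0,255,0)) for p in([518.5,-226.5,26,-.49],[478.5,-297.2,26,-.417],[447.5,-382.2,26,-.435])]
a=overlay("top",ims["top"],[(MB,mo,(255,0,255))],(80,135,200,235),3.2,None)
b=overlay("side",ims["side"],[(MB,mo,(255,0,255))],(160,85,265,170),3.8,None)
rk=[483.7,-305,0,-.46]
c=overlay("top",ims["top"],[(M["rack"],rk,(255,0,0))]+ck,(288,148,398,232),3.6,None)
d=overlay("side",ims["side"],[(M["rack"],rk,(255,0,0))]+ck,(268,232,343,354),2.3,None)
o=np.zeros((600,800,3),np.uint8)
for im,(x,y) in((a,(0,0)),(b,(400,0)),(c,(0,322)),(d,(400,322))):
    h=min(im.shape[0],600-y);w=min(im.shape[1],800-x);o[y:y+h,x:x+w]=im[:h,:w]
cv2.imwrite("pics/ov1.png",o)
E
```

```text
(no output)
```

View pics/ov1.png

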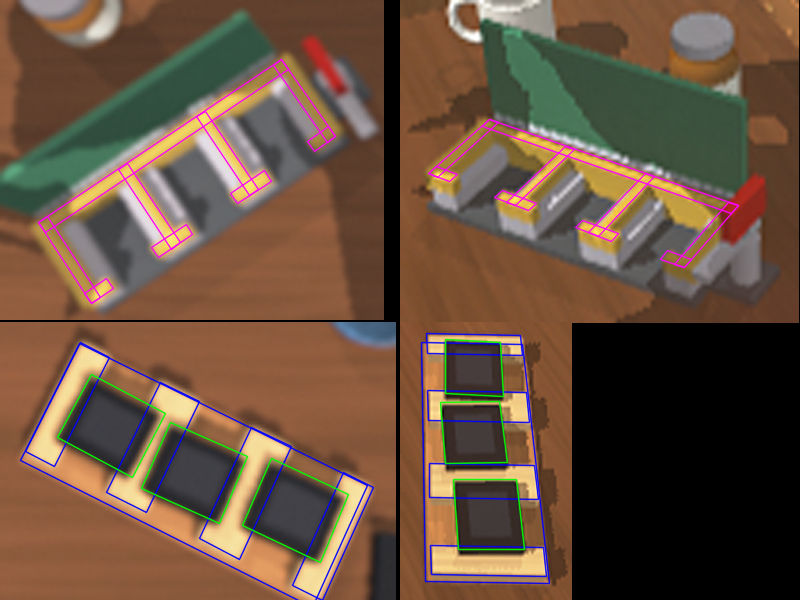

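```bash
cat > plan.py <<'E'
"""plan.py: way points in the spatula frame convention: x y z(TCP) s(yaw of spatula, tool yaw = s+pi), v (mm per row)
usage: python3 plan.py x,y,z,s[,v] ...   start is cmd.json (commanded pose); appends calls; 'hold' handled by hand"""
import sys,json,numpy as np
def plan(wps,cur):
    calls=[]
    for w in wps:
        t=np.array(w[:4],float); v=w[4] if len(w)>4 else 50
        while True:
            d=t-cur; c,s=np.cos(cur[3]),np.sin(cur[3])
            loc=np.array([-(c*d[0]+s*d[1]),-s*d[0]+c*d[1],-d[2]])
            n=max(int(np.ceil(max(np.linalg.norm(d[:3])/v,abs(d[3])/.16)-1e-6)),1)
            f=min(1,118/max(abs(loc).max(),1e-9)); m=int(min(8,max(1,np.floor(n*f+1e-9))))
            rows=[(loc*k/n/120).round(3).tolist() for k in range(1,m+1)]
            rots=[[0,0,round(-d[3]*k/n/(2*np.pi),4)] for k in range(1,m+1)]
            o=np.array(rows[-1])*120; a=-rots[-1][2]*2*np.pi
            cur=cur+np.array([-c*o[0]-s*o[1],-s*o[0]+c*o[1],-o[2],a])
            calls.append((rows,rots,cur.round(2).tolist()))
            if m==n: break
    return calls,cur
if __name__=="__main__":
    cur=np.array(json.load(open("cmd.json")))
    calls,cur=plan([list(map(float,a.split(","))) for a in sys.argv[1:]],cur)
    f=lambda L:"["+",".join("["+",".join(f"{x:g}" for x in r)+"]" for r in L)+"]"
    for r,q,e in calls: print(f(r),f(q),e)
    json.dump(cur.tolist(),open("cmd.json","w"))
E
echo "[127.224,509.371,226.741,-0.2448]">cmd.json
python3 plan.py 444,26,150,-.138,55 444,26,51.5,-.138,33
sed -i 's/(127,137),(-137,-127))\]/(127,145),(-145,-127))]/; s/(113,137),(-137,-113)/(113,145),(-145,-113)/; s/-137,137/-145,145/' fits.py; python3 run1.py|grep mould
```

```text
[[-0.322,-0.297,0.058],[-0.643,-0.594,0.116],[-0.965,-0.891,0.174]] [[0,0,-0.0015],[0,0,-0.0031],[0,0,-0.0046]] [213.66, 377.57, 205.86, -0.22]
[[-0.313,-0.306,0.058],[-0.626,-0.613,0.116],[-0.938,-0.919,0.175]] [[0,0,-0.0015],[0,0,-0.0031],[0,0,-0.0046]] [299.98, 245.74, 184.86, -0.19]
[[-0.304,-0.315,0.058],[-0.608,-0.63,0.116],[-0.912,-0.946,0.174]] [[0,0,-0.0016],[0,0,-0.0031],[0,0,-0.0047]] [386.41, 113.85, 163.98, -0.16]
[[-0.294,-0.324,0.058],[-0.589,-0.648,0.117]] [[0,0,-0.0015],[0,0,-0.0031]] [444.02, 25.97, 149.94, -0.14]
[[0,0,0.273],[0,0,0.547],[0,0,0.82]] [[0,0,0],[0,0,0],[0,0,0]] [444.02, 25.97, 51.54, -0.14]
mould ('top', 'side') [465.669 325.998   0.      0.636] 0.236
mould ('top',) [466.337 325.69    0.      0.639] 0.081
mould ('side',) [464.943 326.533   0.      0.624] 0.147
```

send_rows:
  offset:
    - [-0.322, -0.297, 0.058]
    - [-0.643, -0.594, 0.116]
    - [-0.965, -0.891, 0.174]
  delta_rot:
    - [0, 0, -0.0015]
    - [0, 0, -0.0031]
    - [0, 0, -0.0046]
  grip: 1

```text
time: 2.58
tool_pos: [214.3, 376.4, 205.7]
tcp_rot: [3.141, 0.0, 2.927]
contact_force: [1.9, 0.2, 0.0]
grip_width: 91.7
finger_force: 0.0
```

send_rows:
  offset:
    - [-0.313, -0.306, 0.058]
    - [-0.626, -0.613, 0.116]
    - [-0.938, -0.919, 0.175]
  delta_rot:
    - [0, 0, -0.0015]
    - [0, 0, -0.0031]
    - [0, 0, -0.0046]

```text
time: 2.95
tool_pos: [300.8, 244.4, 184.9]
tcp_rot: [3.141, 0.001, 2.955]
contact_force: [-0.3, 0.3, -0.4]
grip_width: 91.8
finger_force: 0.0
```

send_rows:
  offset:
    - [-0.304, -0.315, 0.058]
    - [-0.608, -0.63, 0.116]
    - [-0.912, -0.946, 0.174]
  delta_rot:
    - [0, 0, -0.0016]
    - [0, 0, -0.0031]
    - [0, 0, -0.0047]

```text
time: 3.32
tool_pos: [387.4, 112.3, 164.0]
tcp_rot: [3.141, 0.001, 2.984]
contact_force: [0.4, 0.3, -0.3]
grip_width: 92.2
finger_force: 0.0
```

send_rows:
  offset:
    - [-0.294, -0.324, 0.058]
    - [-0.589, -0.648, 0.117]
    - [-0.589, -0.648, 0.117]
    - [-0.589, -0.648, 0.117]
  delta_rot:
    - [0, 0, -0.0015]
    - [0, 0, -0.0031]
    - [0, 0, -0.0031]
    - [0, 0, -0.0031]

```text
time: 3.82
tool_pos: [443.5, 26.2, 149.8]
tcp_rot: [3.141, -0.001, 3.003]
contact_force: [0.3, -0.3, 0.1]
grip_width: 91.7
finger_force: 0.0
```

send_rows:
  offset:
    - [0, 0, 0.273]
    - [0, 0, 0.547]
    - [0, 0, 0.82]
    - [0, 0, 0.82]
  delta_rot:
    - [0, 0, 0]
    - [0, 0, 0]
    - [0, 0, 0]
    - [0, 0, 0]

```text
time: 4.32
tool_pos: [441.9, 27.4, 50.4]
tcp_rot: [3.141, -0.005, 3.005]
contact_force: [-0.4, -0.3, 0.3]
grip_width: 92.3
finger_force: 0.0
```

```bash
cat > spat.py <<'E'
from fits import *
import sys
p0=np.array(list(map(float,sys.argv[1].split(","))))
for n in("top","side"):
    im=optics.capture(n); L=[d for d in finder.silhouettes("spatula",n) if d["confidence"]>.4]
    for d in L[:1]:
        r=fit({n:d["region"]},M["spatula"],p0);print(n,round(float(d["confidence"]),2),d["region"].sum(),r[0].round(3),round(r[1],3))
print(get_obs()["tool_pos"].round(2),get_obs()["tcp_rot"].round(4))
E
python3 spat.py 444,26,4,-.138
```

```text
top 0.44 5590 [4.45182e+02 1.72390e+01 4.00000e+00 1.72000e-01] 1.077
side 0.67 520 [ 4.43349e+02  2.45170e+01  4.00000e+00 -1.59000e-01] 0.66
[444.86  26.37  52.93] [3.1414e+00 2.6000e-03 3.0045e+00]
```

send_rows:
  offset:
    - [0, 0, 0]
    - [0, 0, 0]
    - [0, 0, 0]
    - [0, 0, 0]
    - [0, 0, 0]
    - [0, 0, 0]
  delta_rot:
    - [0, 0, 0]
    - [0, 0, 0]
    - [0, 0, 0]
    - [0, 0, 0]
    - [0, 0, 0]
    - [0, 0, 0]
  grip: 0

```text
time: 5.28
tool_pos: [444.0, 26.0, 51.5]
tcp_rot: [3.142, -0.0, 3.004]
contact_force: [-0.0, 0.6, 0.1]
grip_width: 36.6
finger_force: 0.0
```

send_rows:
  offset:
    - [0, 0, -0.1]
    - [0, 0, -0.2]
    - [0, 0, -0.4]
    - [0, 0, -0.6]
    - [0, 0, -0.6]
  delta_rot:
    - [0, 0, 0]
    - [0, 0, 0]
    - [0, 0, 0]
    - [0, 0, 0]
    - [0, 0, 0]

```text
time: 5.9
tool_pos: [445.2, 25.9, 125.3]
tcp_rot: [3.141, 0.004, 3.004]
contact_force: [-0.9, 0.6, -3.3]
grip_width: 23.6
finger_force: 30.0
```

```bash
echo "[444.02,25.97,123.54,-0.1373]">cmd.json
python3 - <<'E'
from plant import get_obs,optics
import cv2,numpy as np
a=[]
for n in("top","side"):
    im=optics.capture(n); cv2.imwrite(f"pics/{n}1.png",im[:,:,::-1]); o=get_obs(); print(o["tool_pos"].round(1),o["tcp_rot"].round(4))
    c=im[140:240,190:290] if n=="top" else im[130:230,190:290]
    a.append(cv2.resize(c[:,:,::-1],None,fx=4,fy=4,interpolation=cv2.INTER_CUBIC))
cv2.imwrite("pics/grip.png",np.hstack(a))
E
```

```text
[444.3  26.  124.1] [3.1414e+00 1.9000e-03 3.0037e+00]
[443.7  26.  123.3] [ 3.1415e+00 -1.0000e-04  3.0037e+00]
```

View pics/grip.png

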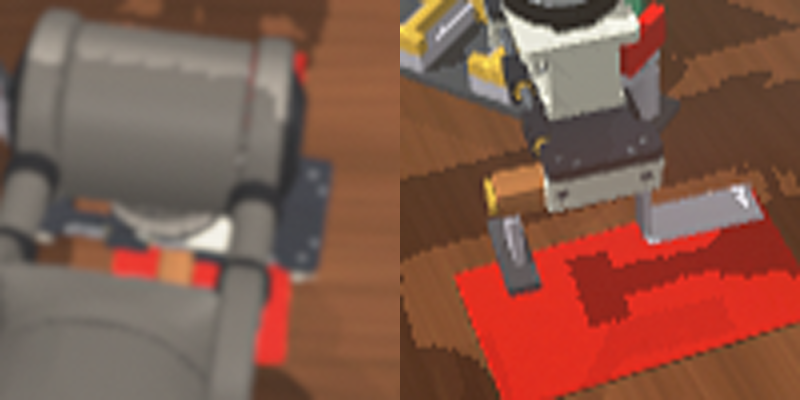

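Run:
```python
from vis import *
for dx in(0,):
  for z in(76,70,65,60):
    P=np.array([[132,-17,0],[132,17,3],[-64,-35,0],[-40,-35,0],[44,-17,0],[44,-17,3.]])
    u=proj("side",place(P,[444+dx,26,z,-.1373])); print(z,((u+.5-[190,130])*4+[400,0]).round().tolist())
```

```text
76 [[761.0, 204.0], [746.0, 170.0], [504.0, 283.0], [537.0, 275.0], [646.0, 231.0], [645.0, 228.0]]
70 [[761.0, 210.0], [746.0, 176.0], [505.0, 289.0], [538.0, 281.0], [646.0, 237.0], [646.0, 234.0]]
65 [[761.0, 215.0], [746.0, 181.0], [505.0, 293.0], [539.0, 286.0], [646.0, 241.0], [646.0, 239.0]]
60 [[761.0, 220.0], [746.0, 186.0], [506.0, 298.0], [539.0, 290.0], [646.0, 246.0], [646.0, 243.0]]
```

send_rows:
  offset:
    - [0, 0, 0.1]
    - [0, 0, 0.2]
    - [0, 0, 0.3]
    - [0, 0, 0.4]
    - [0, 0, 0.45]
    - [0, 0, 0.475]
    - [0, 0, 0.475]
    - [0, 0, 0.475]
  delta_rot:
    - [0, 0, 0]
    - [0, 0, 0]
    - [0, 0, 0]
    - [0, 0, 0]
    - [0, 0, 0]
    - [0, 0, 0]
    - [0, 0, 0]
    - [0, 0, 0]

```text
time: 7.0
tool_pos: [444.3, 25.9, 66.7]
tcp_rot: [3.142, 0.001, 3.004]
contact_force: [1.0, 0.1, -1.9]
grip_width: 23.6
finger_force: 30.0
```

send_rows:
  offset:
    - [0, 0, 0]
    - [0, 0, 0.05]
    - [0, 0, 0.1]
    - [0, 0, 0.125]
    - [0, 0, 0.125]
  delta_rot:
    - [0, 0, 0]
    - [0, 0, 0]
    - [0, 0, 0]
    - [0, 0, 0]
    - [0, 0, 0]
  grip: 0.6

```text
time: 7.62
tool_pos: [443.8, 26.0, 51.2]
tcp_rot: [3.142, -0.001, 3.004]
contact_force: [0.9, 0.1, 0.1]
grip_width: 55.0
finger_force: 0.0
```

send_rows:
  offset:
    - [0, 0, 0]
    - [0, 0, 0]
    - [0, 0, 0]
    - [0, 0, 0]
    - [0, 0, 0]
    - [0, 0, 0]
    - [0, 0, 0]
    - [0, 0, 0]
  delta_rot:
    - [0, 0, 0]
    - [0, 0, 0]
    - [0, 0, 0]
    - [0, 0, 0]
    - [0, 0, 0]
    - [0, 0, 0]
    - [0, 0, 0]
    - [0, 0, 0]
  grip: 0

```text
time: 8.62
tool_pos: [444.1, 26.0, 51.5]
tcp_rot: [3.141, 0.0, 3.004]
contact_force: [-0.4, 1.3, 1.0]
grip_width: 24.0
finger_force: 30.0
```

```bash
cat > geo.py <<'E'
import numpy as np
def R(a): return np.array([[np.cos(a),-np.sin(a)],[np.sin(a),np.cos(a)]])
RK=np.array([484,-305,-.46]);MO=np.array([465.6,326,.634])
CK={"A":(518.5,-226.5,-.49),"B":(478.5,-297.2,-.417),"C":(447.5,-382.2,-.435)}
def grip(c,ahead=104): c=np.array(c,float); return np.r_[c[:2]-R(c[2])@[ahead,0],c[2]]
E
python3 - <<'E'
from geo import *
from fits import *
import pickle
ims,sil=pickle.load(open("s0.pkl","rb"))
for k,c in CK.items():
    p0=np.r_[c[:2],26,c[2]]
    for th in(80,100):
      print(k,th,[fit({n:roi(dark(ims[n],th),M["cake"],p0,n,1)},[box(-31,31,-35,35,0,14)],p0)[0].round(2)[[0,1,3]].tolist() for n in("top","side")])
    print(k,"in rack",(R(RK[2]).T@(np.array(c[:2])-RK[:2])).round(1),"grip",grip(c).round(1))
E
```

```text
A 80 [[517.34, -224.89, -0.55], [519.3, -226.87, -0.49]]
A 100 [[518.9, -224.66, -0.57], [519.02, -227.78, -0.51]]
A in rack [-3.9 85.7] grip [ 426.7 -177.6   -0.5]
B 80 [[478.36, -297.14, -0.45], [479.34, -297.71, -0.42]]
B 100 [[477.73, -297.71, -0.4], [479.3, -298.05, -0.41]]
B in rack [-8.4  4.5] grip [ 383.4 -255.1   -0.4]
C 80 [[446.74, -380.81, -0.42], [448.21, -383.27, -0.44]]
C 100 [[446.72, -381.66, -0.43], [448.16, -383.66, -0.44]]
C in rack [  1.6 -85.4] grip [ 353.2 -338.4   -0.4]
```

```bash
sed -i 's/^CK=.*/CK={"A":(518.7,-226.3,-.51),"B":(478.7,-297.6,-.415),"C":(447.4,-382.4,-.435)}/' geo.py
echo "[444.02,25.97,51.54,-0.1373]">cmd.json
python3 -c "
from geo import *
print(grip(CK['A'],204),grip(CK['A'],104))"
python3 plan.py 444,26,107.5,-.1373,15 340.7,-126.7,107.5,-.51,35 340.7,-126.7,80,-.51,15
```

```text
[ 340.66012044 -126.71184164   -0.51      ] [ 427.9345712  -175.52956632   -0.51      ]
[[0,0,-0.117],[0,0,-0.233],[0,0,-0.35],[0,0,-0.466]] [[0,0,-0],[0,0,-0],[0,0,-0],[0,0,-0]] [444.02, 25.97, 107.46, -0.14]
[[0.113,-0.23,-0],[0.226,-0.459,-0],[0.339,-0.689,-0],[0.453,-0.919,-0]] [[0,0,0.0099],[0,0,0.0198],[0,0,0.0297],[0,0,0.0395]] [375.08, -75.83, 107.46, -0.39]
[[0.053,-0.25,-0],[0.106,-0.501,-0]] [[0,0,0.0099],[0,0,0.0198]] [340.69, -126.76, 107.46, -0.51]
[[0,0,0.114],[0,0,0.229]] [[0,0,0],[0,0,0]] [340.69, -126.76, 79.98, -0.51]
```

send_rows:
  offset:
    - [0, 0, -0.117]
    - [0, 0, -0.233]
    - [0, 0, -0.35]
    - [0, 0, -0.466]
  delta_rot:
    - [0, 0, 0]
    - [0, 0, 0]
    - [0, 0, 0]
    - [0, 0, 0]

```text
time: 9.12
tool_pos: [443.5, 25.9, 107.4]
tcp_rot: [-3.141, -0.001, 3.004]
contact_force: [0.5, -0.2, -2.8]
grip_width: 24.0
finger_force: 30.0
```

send_rows:
  offset:
    - [0.113, -0.23, 0]
    - [0.226, -0.459, 0]
    - [0.339, -0.689, 0]
    - [0.453, -0.919, 0]
  delta_rot:
    - [0, 0, 0.0099]
    - [0, 0, 0.0198]
    - [0, 0, 0.0297]
    - [0, 0, 0.0395]

```text
time: 9.62
tool_pos: [374.0, -76.4, 107.1]
tcp_rot: [-3.142, -0.001, 2.754]
contact_force: [0.9, -0.1, -2.8]
grip_width: 23.5
finger_force: 30.0
```

send_rows:
  offset:
    - [0.053, -0.25, 0]
    - [0.106, -0.501, 0]
    - [0.106, -0.501, 0]
    - [0.106, -0.501, 0]
  delta_rot:
    - [0, 0, 0.0099]
    - [0, 0, 0.0198]
    - [0, 0, 0.0198]
    - [0, 0, 0.0198]

```text
time: 10.12
tool_pos: [340.6, -126.4, 107.3]
tcp_rot: [3.141, -0.0, 2.631]
contact_force: [-0.9, 0.8, -2.8]
grip_width: 23.9
finger_force: 30.0
```

send_rows:
  offset:
    - [0, 0, 0.114]
    - [0, 0, 0.229]
    - [0, 0, 0.229]
    - [0, 0, 0.229]
    - [0, 0, 0.229]
  delta_rot:
    - [0, 0, 0]
    - [0, 0, 0]
    - [0, 0, 0]
    - [0, 0, 0]
    - [0, 0, 0]

```text
time: 10.75
tool_pos: [341.0, -126.7, 80.4]
tcp_rot: [3.142, 0.001, 2.632]
contact_force: [-0.3, -0.7, -2.7]
grip_width: 24.0
finger_force: 30.0
```

Run:
```python
from ov import *
from geo import *
o=get_obs();print(o["time"],o["tool_pos"].round(1),o["tcp_rot"].round(4))
p=[340.69,-126.76,32.5,-.51]
ck=[(M["cake"],np.r_[c[:2],26,c[2]],(0,255,0)) for c in CK.values()]
its=[(M["spatula"][:1]+M["spatula"][2:4],p,(255,0,255)),(M["rack"],np.r_[RK[:2],0,RK[2]],(255,0,0))]+ck
a=[]
for n,w in(("side",(220,190,345,340)),("top",(250,150,375,300))):
    im=optics.capture(n); cv2.imwrite(f"pics/{n}2.png",im[:,:,::-1])
    a.append(overlay(n,im,its,w,3.2,None))
cv2.imwrite("pics/pre.png",np.hstack(a))
```

```text
10.75 [ 341.  -126.7   80.4] [3.1415e+00 1.0000e-03 2.6316e+00]
```

View pics/pre.png

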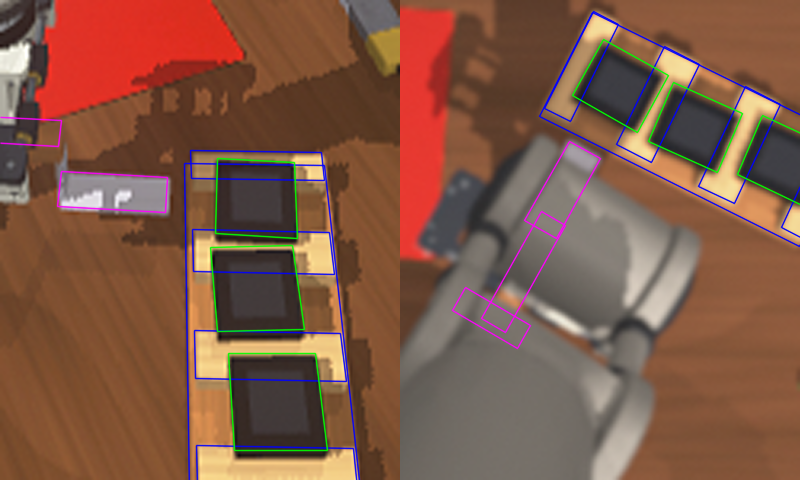

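```bash
python3 plan.py 340.7,-126.7,60.5,-.51,20 427.9,-175.5,60.5,-.51,20 427.9,-175.5,69,-.51,3 427.9,-175.5,79.5,-.51,3
```

```text
[[0,0,0.162]] [[0,0,0]] [340.69, -126.76, 60.54, -0.51]
[[-0.167,0,0],[-0.333,0,0],[-0.5,0,0],[-0.666,0,0],[-0.833,0,0]] [[0,0,0],[0,0,0],[0,0,0],[0,0,0],[0,0,0]] [427.93, -175.55, 60.54, -0.51]
[[0,0,-0.023],[0,0,-0.047],[0,0,-0.07]] [[0,0,0],[0,0,0],[0,0,0]] [427.93, -175.55, 68.94, -0.51]
[[0,0,-0.022],[0,0,-0.044],[0,0,-0.066],[0,0,-0.088]] [[0,0,0],[0,0,0],[0,0,0],[0,0,0]] [427.93, -175.55, 79.5, -0.51]
```

send_rows:
  offset:
    - [0, 0, 0.08]
    - [0, 0, 0.162]
    - [0, 0, 0.162]
  delta_rot:
    - [0, 0, 0]
    - [0, 0, 0]
    - [0, 0, 0]

```text
time: 11.22
tool_pos: [339.9, -126.3, 59.6]
tcp_rot: [3.141, -0.002, 2.631]
contact_force: [-0.2, -0.3, -3.1]
grip_width: 23.9
finger_force: 30.0
```

send_rows:
  offset:
    - [-0.167, 0, 0]
    - [-0.333, 0, 0]
    - [-0.5, 0, 0]
    - [-0.666, 0, 0]
    - [-0.833, 0, 0]
    - [-0.833, 0, 0]
    - [-0.833, 0, 0]
  delta_rot:
    - [0, 0, 0]
    - [0, 0, 0]
    - [0, 0, 0]
    - [0, 0, 0]
    - [0, 0, 0]
    - [0, 0, 0]
    - [0, 0, 0]

```text
time: 12.1
tool_pos: [426.7, -174.8, 60.1]
tcp_rot: [3.141, -0.002, 2.631]
contact_force: [-0.8, 0.3, -3.3]
grip_width: 23.5
finger_force: 30.0
```

send_rows:
  offset:
    - [0, 0, -0.023]
    - [0, 0, -0.047]
    - [0, 0, -0.06]
    - [0, 0, -0.07]
    - [0, 0, -0.08]
    - [0, 0, -0.09]
    - [0, 0, -0.1]
    - [0, 0, -0.12]
  delta_rot:
    - [0, 0, 0]
    - [0, 0, 0]
    - [0, 0, 0]
    - [0, 0, 0]
    - [0, 0, 0]
    - [0, 0, 0]
    - [0, 0, 0]
    - [0, 0, 0]

```text
time: 13.1
tool_pos: [427.7, -175.4, 74.8]
tcp_rot: [3.141, -0.001, 2.631]
contact_force: [-0.3, -0.6, -3.6]
grip_width: 23.8
finger_force: 30.0
```

```bash
echo "[427.93,-175.55,74.94,-0.51]">cmd.json
python3 plan.py 427.9,-175.5,110,-.51,8 400,-20,162,0,20 360,160,162,.45,22 329.6,335.3,140,.634,22
```

```text
[[0,0,-0.058],[0,0,-0.117],[0,0,-0.175],[0,0,-0.234],[0,0,-0.292]] [[0,0,-0],[0,0,-0],[0,0,-0],[0,0,-0],[0,0,-0]] [427.93, -175.55, 109.98, -0.51]
[[0.093,0.113,-0.048],[0.186,0.226,-0.096],[0.279,0.339,-0.145],[0.372,0.452,-0.193],[0.464,0.565,-0.241],[0.557,0.678,-0.289],[0.65,0.792,-0.337],[0.743,0.905,-0.385]] [[0,0,-0.009],[0,0,-0.018],[0,0,-0.0271],[0,0,-0.0361],[0,0,-0.0451],[0,0,-0.0541],[0,0,-0.0631],[0,0,-0.0722]] [403.13, -37.24, 156.18, -0.06]
[[0.034,0.142,-0.048]] [[0,0,-0.009]] [400.02, -20.0, 161.94, 0.0]
[[0.037,0.167,-0],[0.074,0.333,-0],[0.111,0.5,-0],[0.148,0.667,-0],[0.185,0.833,-0]] [[0,0,-0.008],[0,0,-0.0159],[0,0,-0.0239],[0,0,-0.0318],[0,0,-0.0398]] [377.8, 79.95, 161.94, 0.25]
[[-0.005,0.171,-0],[-0.011,0.342,-0],[-0.016,0.512,-0],[-0.021,0.683,-0.001]] [[0,0,-0.0079],[0,0,-0.0159],[0,0,-0.0238],[0,0,-0.0318]] [359.94, 159.99, 162.06, 0.45]
[[-0.045,0.158,0.02],[-0.091,0.317,0.041],[-0.136,0.475,0.061],[-0.181,0.634,0.082],[-0.227,0.792,0.102],[-0.272,0.95,0.123]] [[0,0,-0.0033],[0,0,-0.0065],[0,0,-0.0098],[0,0,-0.013],[0,0,-0.0163],[0,0,-0.0195]] [339.74, 276.83, 147.3, 0.57]
[[-0.064,0.152,0.02],[-0.129,0.304,0.041],[-0.193,0.455,0.061]] [[0,0,-0.0033],[0,0,-0.0065],[0,0,-0.0098]] [329.62, 335.27, 139.98, 0.63]
```

send_rows:
  offset:
    - [0, 0, -0.058]
    - [0, 0, -0.117]
    - [0, 0, -0.175]
    - [0, 0, -0.234]
    - [0, 0, -0.292]
  delta_rot:
    - [0, 0, 0]
    - [0, 0, 0]
    - [0, 0, 0]
    - [0, 0, 0]
    - [0, 0, 0]

```text
time: 13.72
tool_pos: [427.8, -175.5, 110.5]
tcp_rot: [3.142, 0.0, 2.631]
contact_force: [0.6, -1.1, -2.7]
grip_width: 23.7
finger_force: 30.0
```

send_rows:
  offset:
    - [0.093, 0.113, -0.048]
    - [0.186, 0.226, -0.096]
    - [0.279, 0.339, -0.145]
    - [0.372, 0.452, -0.193]
    - [0.464, 0.565, -0.241]
    - [0.557, 0.678, -0.289]
    - [0.65, 0.792, -0.337]
    - [0.743, 0.905, -0.385]
  delta_rot:
    - [0, 0, -0.009]
    - [0, 0, -0.018]
    - [0, 0, -0.0271]
    - [0, 0, -0.0361]
    - [0, 0, -0.0451]
    - [0, 0, -0.0541]
    - [0, 0, -0.0631]
    - [0, 0, -0.0722]

```text
time: 14.72
tool_pos: [402.8, -36.0, 156.5]
tcp_rot: [3.141, 0.0, 3.089]
contact_force: [-0.6, 1.1, -4.2]
grip_width: 23.5
finger_force: 30.0
```

send_rows:
  offset:
    - [0.034, 0.142, -0.048]
  delta_rot:
    - [0, 0, -0.009]

```text
time: 14.85
tool_pos: [399.7, -18.8, 162.3]
tcp_rot: [3.142, 0.0, -3.138]
contact_force: [1.1, 1.0, -3.1]
grip_width: 24.2
finger_force: 30.0
```

send_rows:
  offset:
    - [0.037, 0.167, 0]
    - [0.074, 0.333, 0]
    - [0.111, 0.5, 0]
    - [0.148, 0.667, 0]
    - [0.185, 0.833, 0]
  delta_rot:
    - [0, 0, -0.008]
    - [0, 0, -0.0159]
    - [0, 0, -0.0239]
    - [0, 0, -0.0318]
    - [0, 0, -0.0398]

```text
time: 15.48
tool_pos: [377.3, 81.2, 162.2]
tcp_rot: [3.142, 0.0, -2.888]
contact_force: [0.5, 0.3, -3.5]
grip_width: 23.6
finger_force: 30.0
```

send_rows:
  offset:
    - [-0.005, 0.171, 0]
    - [-0.011, 0.342, 0]
    - [-0.016, 0.512, 0]
    - [-0.021, 0.683, -0.001]
  delta_rot:
    - [0, 0, -0.0079]
    - [0, 0, -0.0159]
    - [0, 0, -0.0238]
    - [0, 0, -0.0318]

```text
time: 15.98
tool_pos: [359.4, 161.1, 162.2]
tcp_rot: [3.142, 0.0, -2.688]
contact_force: [-0.7, -0.1, -2.9]
grip_width: 23.8
finger_force: 30.0
```

send_rows:
  offset:
    - [-0.045, 0.158, 0.02]
    - [-0.091, 0.317, 0.041]
    - [-0.136, 0.475, 0.061]
    - [-0.181, 0.634, 0.082]
    - [-0.227, 0.792, 0.102]
    - [-0.272, 0.95, 0.123]
  delta_rot:
    - [0, 0, -0.0033]
    - [0, 0, -0.0065]
    - [0, 0, -0.0098]
    - [0, 0, -0.013]
    - [0, 0, -0.0163]
    - [0, 0, -0.0195]

```text
time: 16.73
tool_pos: [339.2, 277.9, 147.4]
tcp_rot: [3.142, 0.0, -2.567]
contact_force: [0.2, 0.3, -3.3]
grip_width: 23.9
finger_force: 30.0
```

send_rows:
  offset:
    - [-0.064, 0.152, 0.02]
    - [-0.129, 0.304, 0.041]
    - [-0.193, 0.455, 0.061]
    - [-0.193, 0.455, 0.061]
    - [-0.193, 0.455, 0.061]
    - [-0.193, 0.455, 0.061]
  delta_rot:
    - [0, 0, -0.0033]
    - [0, 0, -0.0065]
    - [0, 0, -0.0098]
    - [0, 0, -0.0098]
    - [0, 0, -0.0098]
    - [0, 0, -0.0098]

```text
time: 17.48
tool_pos: [329.8, 334.9, 140.1]
tcp_rot: [-3.141, -0.0, -2.508]
contact_force: [0.2, -0.2, -3.8]
grip_width: 23.7
finger_force: 30.0
```

```bash
cat > held.py <<'E'
"""held.py x,y,zs,s : look at a cake held on the blade; overlay; print the fitted cake in the blade frame"""
import sys
from ov import *
from geo import *
p=np.array(list(map(float,sys.argv[1].split(",")))); fn=sys.argv[2]
g=np.r_[p[:2]+R(p[3])@[104,0],p[2]+3,p[3]]
print(get_obs()["time"],get_obs()["tool_pos"].round(1),get_obs()["contact_force"].round(1))
a=[]
for n,w in(("side",(155,60,275,170)),("top",(75,110,205,240))):
    im=optics.capture(n); cv2.imwrite(f"pics/{n}_{fn}.png",im[:,:,::-1])
    m=roi(dark(im,90),M["cake"],g,n,3); r,e=fit({n:m},[box(-31,31,-35,35,0,14)],g)
    q=R(p[3]).T@(r[:2]-p[:2]); print(n,m.sum(),"cake on blade",q.round(1),round(r[3]-p[3],3),round(e,3))
    a.append(overlay(n,im,[(MB,np.r_[MO[:2],0,MO[2]],(255,0,255)),(M["cake"],g,(0,255,0)),(M["spatula"][:1],p,(255,255,0))],w,3.2,None))
h=max(x.shape[0] for x in a); cv2.imwrite(f"pics/{fn}.png",np.hstack([cv2.copyMakeBorder(x,0,h-x.shape[0],0,0,0) for x in a]))
E
python3 held.py 329.62,335.27,92.5,.634 held1
```

```text
17.475 [329.8 334.9 140.1] [ 0.2 -0.2 -3.8]
side 354 cake on blade [103.4 -25.2] -0.001 0.289
top 835 cake on blade [112.    9.1] -0.057 0.403
```

View pics/held1.png

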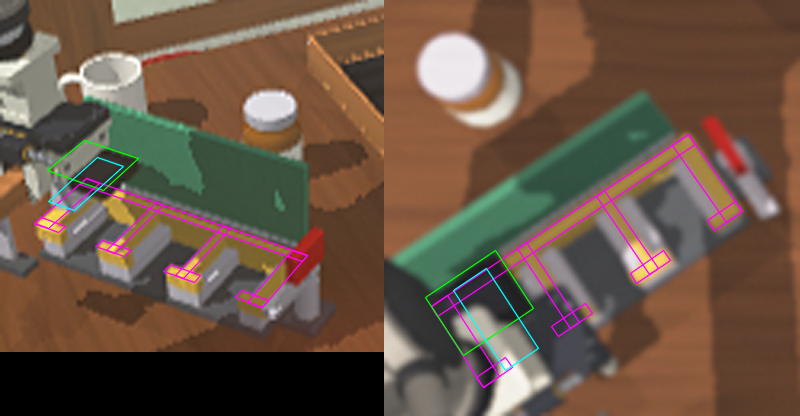

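send_rows:
  offset:
    - [0, 0, 0]
    - [0, 0, 0]
    - [0, 0, 0]
    - [0, 0, 0]
    - [0, 0, 0]
    - [0, 0, 0]
    - [0, 0, 0]
    - [0, 0, 0]
  delta_rot:
    - [0, 0, 0.02]
    - [0, 0, 0.04]
    - [0, 0, 0.06]
    - [0, 0, 0.08]
    - [0, 0, 0.1]
    - [0, 0, 0.12]
    - [0, 0, 0.12]
    - [0, 0, 0.12]

```text
time: 18.58
tool_pos: [329.9, 335.2, 140.0]
tcp_rot: [3.141, 0.0, 3.023]
contact_force: [0.1, 0.0, -4.3]
grip_width: 23.9
finger_force: 30.0
```

```bash
python3 held.py 329.62,335.27,92.5,-.12 held2
```

```text
18.575 [329.9 335.2 140. ] [ 0.1  0.  -4.3]
side 424 cake on blade [106.9   3.6] -0.038 0.126
top 700 cake on blade [106.5  -0.6] 0.033 0.086
```

View pics/held2.png

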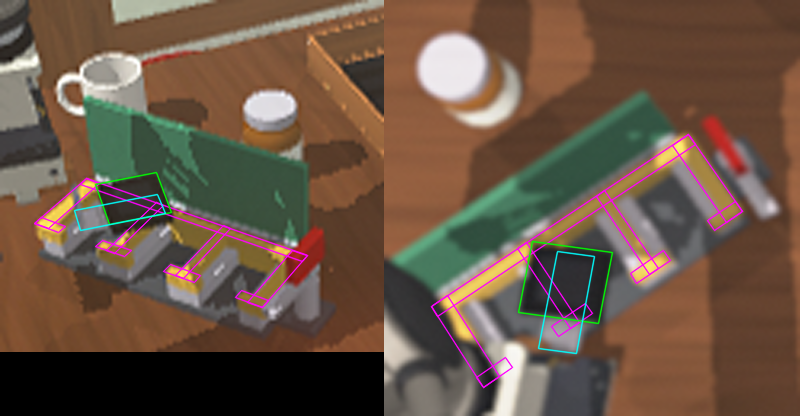

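```bash
echo "[329.62,335.27,139.98,-.12]">cmd.json
python3 - <<'E'
from geo import *
for y in(88,0,-88):
    print((MO[:2]+R(MO[2])@[0,y]-R(.634)@[105.3,.7]).round(1),MO[:2]+R(MO[2])@[0,y])
E
python3 plan.py 328.1,335.5,140,.634,20 328.1,335.5,100,.634,10  328.1,335.5,78,.634,4
```

```text
[329. 334.] [413.47125113 396.89847348]
[381.2 263.1] [465.6 326. ]
[433.3 192.2] [517.72874887 255.10152652]Traceback (most recent call last):
  File "plan.py", line 21, in <module>
    cur=np.array(json.load(open("cmd.json")))
                 ~~~~~~~~~^^^^^^^^^^^^^^^^^^
    return loads(fp.read(),
        cls=cls, object_hook=object_hook,
        parse_float=parse_float, parse_int=parse_int,
        parse_constant=parse_constant, object_pairs_hook=object_pairs_hook, **kw)
    return _default_decoder.decode(s)
           ~~~~~~~~~~~~~~~~~~~~~~~^^^
    obj, end = self.raw_decode(s, idx=_w(s, 0).end())
               ~~~~~~~~~~~~~~~^^^^^^^^^^^^^^^^^^^^^^^
    raise JSONDecodeError("Expecting value", s, err.value) from None
json.decoder.JSONDecodeError: Expecting value: line 1 column 23 (char 22)
```

```bash
echo "[329.62,335.27,139.98,-0.12]">cmd.json
python3 plan.py 329,334,140,.634,20 329,334,100,.634,10  329,334,78,.634,4
```

```text
[[0.001,-0.002,-0],[0.002,-0.004,-0],[0.002,-0.007,-0],[0.003,-0.009,-0],[0.004,-0.011,-0]] [[0,0,-0.024],[0,0,-0.048],[0,0,-0.072],[0,0,-0.096],[0,0,-0.12]] [328.99, 334.02, 139.98, 0.63]
[[-0,-0,0.083],[-0,-0,0.167],[-0,-0,0.25],[-0,-0,0.333]] [[0,0,-0],[0,0,-0],[0,0,-0],[0,0,-0]] [328.99, 334.02, 100.02, 0.63]
[[-0,-0,0.031],[-0,-0,0.061],[-0,-0,0.092],[-0,-0,0.122],[-0,-0,0.153],[-0,-0,0.183]] [[0,0,-0],[0,0,-0],[0,0,-0],[0,0,-0],[0,0,-0],[0,0,-0]] [328.99, 334.02, 78.06, 0.63]
```

send_rows:
  offset:
    - [0.001, -0.002, 0]
    - [0.002, -0.004, 0]
    - [0.002, -0.007, 0]
    - [0.003, -0.009, 0]
    - [0.004, -0.011, 0]
    - [0.004, -0.011, 0]
    - [0.004, -0.011, 0]
  delta_rot:
    - [0, 0, -0.024]
    - [0, 0, -0.048]
    - [0, 0, -0.072]
    - [0, 0, -0.096]
    - [0, 0, -0.12]
    - [0, 0, -0.12]
    - [0, 0, -0.12]

```text
time: 19.55
tool_pos: [329.1, 334.1, 140.0]
tcp_rot: [3.142, 0.0, -2.51]
contact_force: [-0.6, -0.6, -4.2]
grip_width: 24.1
finger_force: 30.0
```

send_rows:
  offset:
    - [0, 0, 0.083]
    - [0, 0, 0.167]
    - [0, 0, 0.25]
    - [0, 0, 0.333]
    - [0, 0, 0.333]
    - [0, 0, 0.333]
  delta_rot:
    - [0, 0, 0]
    - [0, 0, 0]
    - [0, 0, 0]
    - [0, 0, 0]
    - [0, 0, 0]
    - [0, 0, 0]

```text
time: 20.3
tool_pos: [329.3, 334.2, 100.1]
tcp_rot: [3.142, 0.0, -2.508]
contact_force: [1.0, -0.1, -3.4]
grip_width: 24.1
finger_force: 30.0
```

send_rows:
  offset:
    - [0, 0, 0.031]
    - [0, 0, 0.061]
    - [0, 0, 0.092]
    - [0, 0, 0.122]
    - [0, 0, 0.153]
    - [0, 0, 0.153]
  delta_rot:
    - [0, 0, 0]
    - [0, 0, 0]
    - [0, 0, 0]
    - [0, 0, 0]
    - [0, 0, 0]
    - [0, 0, 0]

```text
time: 21.05
tool_pos: [329.0, 334.0, 81.3]
tcp_rot: [3.142, -0.001, -2.508]
contact_force: [-0.7, -0.0, -3.8]
grip_width: 23.8
finger_force: 30.0
```

```bash
python3 - <<'E'
from plant import get_obs,optics
for i in range(8):
    optics.capture("side"); print(get_obs()["contact_force"].round(1),get_obs()["moment"].round(2),get_obs()["tool_pos"].round(1))
E
python3 held.py 328.99,334.02,34.2,.634 held3
```

```text
[ 0.  -0.  -3.4] [0.02 0.18 0.02] [329.1 334.1  81.5]
[-0.   0.4 -4. ] [-0.03  0.17  0.03] [329.2 334.2  81.7]
[-0.2 -0.1 -2.6] [-0.    0.14 -0.08] [329.3 334.2  81.7]
[ 0.4 -0.5 -3.3] [-0.01  0.09 -0.01] [329.2 334.2  81.8]
[ 0.3 -0.1 -3.1] [ 0.01  0.09 -0.  ] [329.2 334.2  81.8]
[-0.4 -0.  -4. ] [-0.01  0.16  0.05] [329.2 334.2  81.8]
[ 0.1  0.1 -4.1] [-0.06  0.12  0.01] [329.2 334.2  81.8]
[-0.1 -0.5 -3.5] [-0.03  0.09  0.03] [329.2 334.1  81.8]
21.45 [329.2 334.1  81.8] [-0.1 -0.5 -3.5]
side 322 cake on blade [117.2  13.3] -0.066 0.478
top 728 cake on blade [103.6  11.9] -0.005 0.351
```

View pics/held3.png

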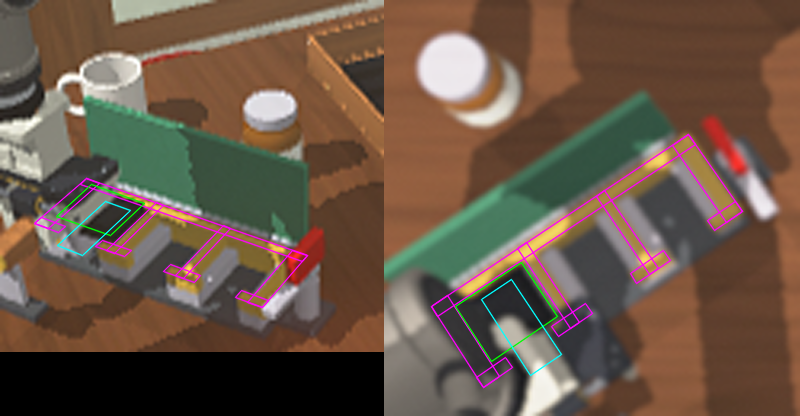

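send_rows:
  offset:
    - [0, 0, 0.02]
    - [0, 0, 0.04]
    - [0, 0, 0.06]
    - [0, 0, 0.08]
    - [0, 0, 0.1]
    - [0, 0, 0.12]
    - [0, 0, 0.14]
    - [0, 0, 0.16]
  delta_rot:
    - [0, 0, 0]
    - [0, 0, 0]
    - [0, 0, 0]
    - [0, 0, 0]
    - [0, 0, 0]
    - [0, 0, 0]
    - [0, 0, 0]
    - [0, 0, 0]

```text
time: 22.55
tool_pos: [329.2, 334.2, 62.3]
tcp_rot: [3.142, 0.0, -2.508]
contact_force: [-0.6, 0.4, -3.0]
grip_width: 24.0
finger_force: 30.0
```

Run:
```python
from plant import get_obs,optics
import numpy as np
L=[]
for i in range(6):
    optics.capture("side");L.append(np.r_[get_obs()["contact_force"],get_obs()["moment"],get_obs()["tool_pos"]])
print(np.mean(L,0).round(2))
```

```text
[-1.3000e-01 -8.0000e-02 -2.8700e+00  7.0000e-02  5.0000e-02  0.0000e+00
  3.2913e+02  3.3408e+02  6.2340e+01]
```

send_rows:
  offset:
    - [0.05, 0, 0.005]
    - [0.12, 0, 0.005]
    - [0.25, 0, 0.005]
    - [0.4, 0, 0.005]
    - [0.55, 0, 0.005]
    - [0.7, 0, 0.005]
    - [0.85, 0, 0.005]
    - [0.95, 0, 0.005]
  delta_rot:
    - [0, 0, 0]
    - [0, 0, 0]
    - [0, 0, 0]
    - [0, 0, 0]
    - [0, 0, 0]
    - [0, 0, 0]
    - [0, 0, 0]
    - [0, 0, 0]

```text
time: 23.85
tool_pos: [236.2, 265.9, 61.9]
tcp_rot: [3.142, -0.0, -2.508]
contact_force: [-0.1, 1.2, -3.0]
grip_width: 23.4
finger_force: 30.0
```

```bash
cat > seat.py <<'E'
"""seat.py cav name: picture of the mould and fit of the cake in a cavity, in the mould frame relative to the cavity"""
import sys
from ov import *
from geo import *
y={"A":88,"B":0,"C":-88}
a=[]
for n,w in(("side",(155,80,275,170)),("top",(75,135,205,240))):
    im=optics.capture(n); cv2.imwrite(f"pics/{n}_{sys.argv[2]}.png",im[:,:,::-1])
    its=[(MB,np.r_[MO[:2],0,MO[2]],(255,0,255))]
    for k in sys.argv[1]:
        c=MO[:2]+R(MO[2])@[0,y[k]]; g=np.r_[c,26,MO[2]]
        m=roi(dark(im,70),M["cake"],g,n,2); r,e=fit({n:m},[box(-31,31,-35,35,0,14)],g)
        print(k,n,m.sum(),(R(MO[2]).T@(r[:2]-c)).round(1),round(r[3]-MO[2],3),round(e,3))
    a.append(overlay(n,im,its,w,3.2,None))
h=max(x.shape[0] for x in a); cv2.imwrite(f"pics/{sys.argv[2]}.png",np.hstack([cv2.copyMakeBorder(x,0,h-x.shape[0],0,0,0) for x in a]))
print(get_obs()["time"],get_obs()["tool_pos"].round(1))
E
python3 seat.py A seat1
```

```text
A side 248 [-0.   4.9] 0.025 0.152
A top 450 [-1.7  0.9] 0.071 0.078
23.95 [236.  265.8  61.9]
```

View pics/seat1.png

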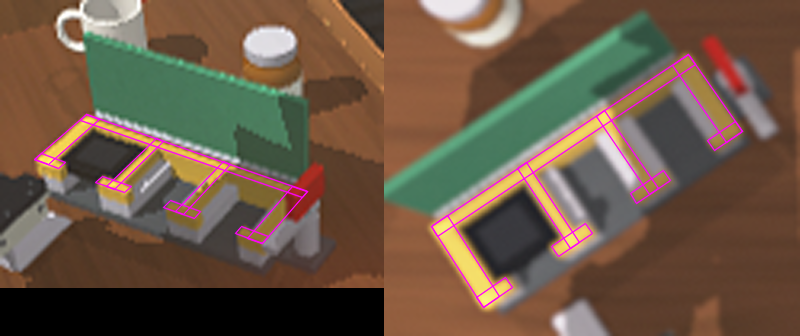

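```bash
echo "[237.1,266.52,61.86,0.634]">cmd.json
python3 - <<'E'
from geo import *
for k in"BC":
    c=np.array(CK[k]);
    for a in(204,104): print(k,(c[:2]-R(c[2])@[a,2]).round(1))
E
python3 plan.py 237.1,266.5,120,.634,25 365,130,120,.25,45 360,-90,120,-.25,45 291.2,-217.2,90,-.415,45 291.2,-217.2,60.5,-.415,15 382.7,-257.5,60.5,-.415,20
```

```text
B [ 291.2 -217.2]
B [ 382.7 -257.5]
C [ 261.6 -298.2]
C [ 352.2 -340.4]
[[0,-0,-0.162],[0,-0,-0.323],[0,-0,-0.485]] [[0,0,-0],[0,0,-0],[0,0,-0]] [237.1, 266.52, 120.06, 0.63]
[[-0.037,-0.31,0],[-0.074,-0.619,0],[-0.111,-0.929,0]] [[0,0,0.0122],[0,0,0.0244],[0,0,0.0367]] [313.87, 184.59, 120.06, 0.4]
[[-0.107,-0.293,0],[-0.213,-0.586,0.001]] [[0,0,0.0122],[0,0,0.0244]] [364.98, 129.95, 119.94, 0.25]
[[0.099,-0.353,-0],[0.198,-0.706,-0]] [[0,0,0.0159],[0,0,0.0318]] [362.93, 41.99, 119.94, 0.05]
[[0.027,-0.366,-0],[0.053,-0.732,-0]] [[0,0,0.0159],[0,0,0.0319]] [360.99, -46.06, 119.94, -0.15]
[[-0.047,-0.363,-0.001]] [[0,0,0.0159]] [360.05, -89.97, 120.06, -0.25]
[[0.073,-0.292,0.063],[0.147,-0.585,0.125],[0.22,-0.877,0.188]] [[0,0,0.0066],[0,0,0.0131],[0,0,0.0197]] [308.43, -185.41, 97.5, -0.37]
[[0.037,-0.299,0.062]] [[0,0,0.0066]] [291.2, -217.19, 90.06, -0.42]
[[-0,-0,0.123],[-0,-0,0.246]] [[0,0,-0],[0,0,-0]] [291.2, -217.19, 60.54, -0.42]
[[-0.167,0,0],[-0.333,0,0],[-0.5,0,0],[-0.667,0,0],[-0.833,0,0]] [[0,0,-0],[0,0,-0],[0,0,-0],[0,0,-0],[0,0,-0]] [382.66, -257.52, 60.54, -0.42]
```

send_rows:
  offset:
    - [0, 0, -0.162]
    - [0, 0, -0.323]
    - [0, 0, -0.485]
  delta_rot:
    - [0, 0, 0]
    - [0, 0, 0]
    - [0, 0, 0]

```text
time: 24.32
tool_pos: [237.8, 267.0, 120.8]
tcp_rot: [3.142, 0.001, -2.508]
contact_force: [0.2, 0.1, -3.2]
grip_width: 24.1
finger_force: 30.0
```

send_rows:
  offset:
    - [-0.037, -0.31, 0]
    - [-0.074, -0.619, 0]
    - [-0.111, -0.929, 0]
  delta_rot:
    - [0, 0, 0.0122]
    - [0, 0, 0.0244]
    - [0, 0, 0.0367]

```text
time: 24.7
tool_pos: [315.5, 184.1, 120.3]
tcp_rot: [-3.142, 0.002, -2.741]
contact_force: [-0.2, 0.3, -2.9]
grip_width: 23.9
finger_force: 30.0
```

send_rows:
  offset:
    - [-0.107, -0.293, 0]
    - [-0.213, -0.586, 0.001]
  delta_rot:
    - [0, 0, 0.0122]
    - [0, 0, 0.0244]

```text
time: 24.95
tool_pos: [366.6, 129.0, 120.1]
tcp_rot: [3.142, 0.001, -2.895]
contact_force: [0.4, 0.4, -1.4]
grip_width: 23.9
finger_force: 30.0
```

send_rows:
  offset:
    - [0.099, -0.353, 0]
    - [0.198, -0.706, 0]
  delta_rot:
    - [0, 0, 0.0159]
    - [0, 0, 0.0318]

```text
time: 25.2
tool_pos: [363.8, 40.7, 120.0]
tcp_rot: [-3.142, 0.001, -3.095]
contact_force: [0.2, -0.1, -2.4]
grip_width: 23.9
finger_force: 30.0
```

send_rows:
  offset:
    - [0.027, -0.366, 0]
    - [0.053, -0.732, 0]
  delta_rot:
    - [0, 0, 0.0159]
    - [0, 0, 0.0319]

```text
time: 25.45
tool_pos: [361.6, -47.7, 120.2]
tcp_rot: [-3.141, 0.001, 2.988]
contact_force: [0.5, -0.6, -3.4]
grip_width: 23.5
finger_force: 30.0
```

send_rows:
  offset:
    - [-0.047, -0.363, -0.001]
  delta_rot:
    - [0, 0, 0.0159]

```text
time: 25.58
tool_pos: [360.6, -91.8, 120.3]
tcp_rot: [-3.141, 0.001, 2.888]
contact_force: [-0.6, 0.5, -2.7]
grip_width: 24.0
finger_force: 30.0
```

send_rows:
  offset:
    - [0.073, -0.292, 0.063]
    - [0.147, -0.585, 0.125]
    - [0.22, -0.877, 0.188]
  delta_rot:
    - [0, 0, 0.0066]
    - [0, 0, 0.0131]
    - [0, 0, 0.0197]

```text
time: 25.95
tool_pos: [308.4, -187.0, 97.4]
tcp_rot: [-3.141, 0.001, 2.766]
contact_force: [0.7, 0.1, -2.4]
grip_width: 24.1
finger_force: 30.0
```

send_rows:
  offset:
    - [0.037, -0.299, 0.062]
    - [0.037, -0.299, 0.062]
    - [0.037, -0.299, 0.062]
  delta_rot:
    - [0, 0, 0.0066]
    - [0, 0, 0.0066]
    - [0, 0, 0.0066]

```text
time: 26.32
tool_pos: [291.4, -217.1, 90.0]
tcp_rot: [3.141, 0.0, 2.725]
contact_force: [-0.0, 0.5, -2.2]
grip_width: 23.6
finger_force: 30.0
```

send_rows:
  offset:
    - [0, 0, 0.123]
    - [0, 0, 0.246]
    - [0, 0, 0.246]
    - [0, 0, 0.246]
  delta_rot:
    - [0, 0, 0]
    - [0, 0, 0]
    - [0, 0, 0]
    - [0, 0, 0]

```text
time: 26.82
tool_pos: [291.7, -216.9, 61.0]
tcp_rot: [-3.141, 0.001, 2.727]
contact_force: [-0.0, 0.5, -1.6]
grip_width: 23.7
finger_force: 30.0
```

Run:
```python
from ov import *
from geo import *
p=np.array([291.2,-217.19,13,-.415])
im=optics.capture("side"); print(get_obs()["tool_pos"].round(1),get_obs()["contact_force"].round(1))
c=CK["B"];g=np.r_[c[:2],26,c[2]]
for k in"BC":
    c=CK[k];g=np.r_[c[:2],26,c[2]]; r,e=fit({"side":roi(dark(im,90),M["cake"],g,"side",2)},[box(-31,31,-35,35,0,14)],g); print(k,r.round(3),e)
its=[(M["spatula"][:1],p,(255,0,255)),(M["rack"],np.r_[RK[:2],0,RK[2]],(255,0,0))]+[(M["cake"],np.r_[c[:2],26,c[2]],(0,255,0)) for c in list(CK.values())[1:]]
overlay("side",im,its,(200,210,360,360),4,"pics/preB.png")
```

```text
[ 291.7 -217.1   61. ] [ 0.3 -0.8 -2.4]
B [ 4.78269e+02 -2.98652e+02  2.60000e+01 -4.22000e-01] 0.007652218919247389
C [ 4.48127e+02 -3.83362e+02  2.60000e+01 -4.32000e-01] 0.00887465663254261
```

View pics/preB.png

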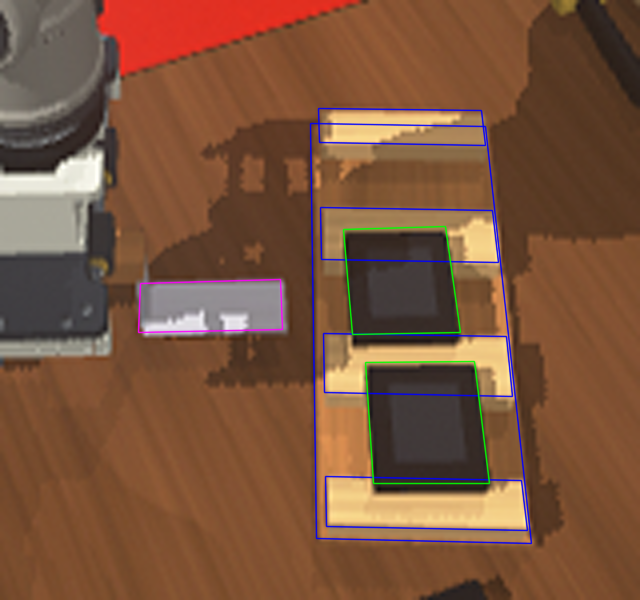

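send_rows:
  offset:
    - [-0.167, 0, 0]
    - [-0.333, 0, 0]
    - [-0.5, 0, 0]
    - [-0.667, 0, 0]
    - [-0.833, 0, 0]
    - [-0.833, 0, 0]
    - [-0.833, 0, 0]
  delta_rot:
    - [0, 0, 0]
    - [0, 0, 0]
    - [0, 0, 0]
    - [0, 0, 0]
    - [0, 0, 0]
    - [0, 0, 0]
    - [0, 0, 0]

```text
time: 27.75
tool_pos: [381.9, -256.8, 60.5]
tcp_rot: [3.141, -0.001, 2.726]
contact_force: [-0.8, 0.1, -3.5]
grip_width: 23.7
finger_force: 30.0
```

send_rows:
  offset:
    - [0, 0, -0.023]
    - [0, 0, -0.047]
    - [0, 0, -0.06]
    - [0, 0, -0.07]
    - [0, 0, -0.08]
    - [0, 0, -0.09]
    - [0, 0, -0.1]
    - [0, 0, -0.12]
  delta_rot:
    - [0, 0, 0]
    - [0, 0, 0]
    - [0, 0, 0]
    - [0, 0, 0]
    - [0, 0, 0]
    - [0, 0, 0]
    - [0, 0, 0]
    - [0, 0, 0]

```text
time: 28.75
tool_pos: [382.5, -257.3, 74.8]
tcp_rot: [3.141, -0.001, 2.726]
contact_force: [-0.7, -1.0, -3.3]
grip_width: 23.6
finger_force: 30.0
```

```bash
echo "[382.66,-257.52,74.94,-0.415]">cmd.json
python3 - <<'E'
from geo import *
for y in(0,-88): print((MO[:2]+R(MO[2])@[0,y]-R(.634)@[105,2]).round(1))
E
python3 plan.py 382.7,-257.5,112,-.415,8 395,-60,162,-.1,22 370,110,162,0,22 381.8,262,140,-.12,22
```

```text
[382.2 262.2]
[434.3 191.3]
[[-0,0,-0.062],[-0,0,-0.124],[-0,0,-0.185],[-0,0,-0.247],[-0,0,-0.309]] [[0,0,-0],[0,0,-0],[0,0,-0],[0,0,-0],[0,0,-0]] [382.66, -257.52, 112.02, -0.42]
[[0.057,0.155,-0.042],[0.114,0.31,-0.083],[0.171,0.464,-0.125],[0.228,0.619,-0.167],[0.285,0.774,-0.208],[0.342,0.929,-0.25]] [[0,0,-0.005],[0,0,-0.01],[0,0,-0.015],[0,0,-0.0201],[0,0,-0.0251],[0,0,-0.0301]] [390.05, -138.96, 142.02, -0.23]
[[0.027,0.163,-0.042],[0.054,0.325,-0.083],[0.08,0.488,-0.125],[0.107,0.65,-0.167]] [[0,0,-0.005],[0,0,-0.01],[0,0,-0.015],[0,0,-0.02]] [395.01, -60.06, 162.06, -0.1]
[[0.044,0.174,0],[0.087,0.347,0],[0.131,0.521,0],[0.175,0.695,0],[0.218,0.868,0]] [[0,0,-0.002],[0,0,-0.004],[0,0,-0.006],[0,0,-0.008],[0,0,-0.01]] [379.4, 46.19, 162.06, -0.04]
[[0.033,0.176,0],[0.065,0.352,0],[0.098,0.528,0]] [[0,0,-0.002],[0,0,-0.004],[0,0,-0.0059]] [370.01, 109.95, 162.06, -0.0]
[[-0.012,0.158,0.023],[-0.024,0.317,0.046],[-0.037,0.475,0.069],[-0.049,0.634,0.092],[-0.061,0.792,0.115],[-0.073,0.95,0.138]] [[0,0,0.0024],[0,0,0.0048],[0,0,0.0071],[0,0,0.0095],[0,0,0.0119],[0,0,0.0143]] [378.81, 223.95, 145.5, -0.09]
[[0.002,0.159,0.023],[0.004,0.318,0.046]] [[0,0,0.0024],[0,0,0.0047]] [381.77, 261.99, 139.98, -0.12]
```

send_rows:
  offset:
    - [0, 0, -0.062]
    - [0, 0, -0.124]
    - [0, 0, -0.185]
    - [0, 0, -0.247]
    - [0, 0, -0.309]
  delta_rot:
    - [0, 0, 0]
    - [0, 0, 0]
    - [0, 0, 0]
    - [0, 0, 0]
    - [0, 0, 0]

```text
time: 29.38
tool_pos: [382.6, -257.5, 112.5]
tcp_rot: [3.142, 0.0, 2.726]
contact_force: [0.6, -0.1, -2.9]
grip_width: 23.8
finger_force: 30.0
```

send_rows:
  offset:
    - [0.057, 0.155, -0.042]
    - [0.114, 0.31, -0.083]
    - [0.171, 0.464, -0.125]
    - [0.228, 0.619, -0.167]
    - [0.285, 0.774, -0.208]
    - [0.342, 0.929, -0.25]
  delta_rot:
    - [0, 0, -0.005]
    - [0, 0, -0.01]
    - [0, 0, -0.015]
    - [0, 0, -0.0201]
    - [0, 0, -0.0251]
    - [0, 0, -0.0301]

```text
time: 30.12
tool_pos: [389.9, -137.1, 142.3]
tcp_rot: [3.141, -0.0, 2.918]
contact_force: [1.3, -0.3, -3.0]
grip_width: 23.8
finger_force: 30.0
```

send_rows:
  offset:
    - [0.027, 0.163, -0.042]
    - [0.054, 0.325, -0.083]
    - [0.08, 0.488, -0.125]
    - [0.107, 0.65, -0.167]
  delta_rot:
    - [0, 0, -0.005]
    - [0, 0, -0.01]
    - [0, 0, -0.015]
    - [0, 0, -0.02]

```text
time: 30.62
tool_pos: [394.7, -58.2, 162.3]
tcp_rot: [3.141, -0.0, 3.044]
contact_force: [0.7, 0.6, -3.4]
grip_width: 23.8
finger_force: 30.0
```

send_rows:
  offset:
    - [0.044, 0.174, 0]
    - [0.087, 0.347, 0]
    - [0.131, 0.521, 0]
    - [0.175, 0.695, 0]
    - [0.218, 0.868, 0]
  delta_rot:
    - [0, 0, -0.002]
    - [0, 0, -0.004]
    - [0, 0, -0.006]
    - [0, 0, -0.008]
    - [0, 0, -0.01]

```text
time: 31.25
tool_pos: [378.7, 47.9, 162.2]
tcp_rot: [3.141, -0.0, 3.106]
contact_force: [0.1, 0.5, -4.1]
grip_width: 23.7
finger_force: 30.0
```

send_rows:
  offset:
    - [0.033, 0.176, 0]
    - [0.065, 0.352, 0]
    - [0.098, 0.528, 0]
  delta_rot:
    - [0, 0, -0.002]
    - [0, 0, -0.004]
    - [0, 0, -0.0059]

```text
time: 31.62
tool_pos: [369.2, 111.5, 162.2]
tcp_rot: [3.141, -0.0, -3.14]
contact_force: [0.4, -0.3, -3.7]
grip_width: 24.1
finger_force: 30.0
```

send_rows:
  offset:
    - [-0.012, 0.158, 0.023]
    - [-0.024, 0.317, 0.046]
    - [-0.037, 0.475, 0.069]
    - [-0.049, 0.634, 0.092]
    - [-0.061, 0.792, 0.115]
    - [-0.073, 0.95, 0.138]
  delta_rot:
    - [0, 0, 0.0024]
    - [0, 0, 0.0048]
    - [0, 0, 0.0071]
    - [0, 0, 0.0095]
    - [0, 0, 0.0119]
    - [0, 0, 0.0143]

```text
time: 32.38
tool_pos: [378.0, 225.3, 145.5]
tcp_rot: [3.142, -0.0, 3.052]
contact_force: [1.0, 0.7, -3.1]
grip_width: 23.9
finger_force: 30.0
```

send_rows:
  offset:
    - [0.002, 0.159, 0.023]
    - [0.004, 0.318, 0.046]
    - [0.004, 0.318, 0.046]
    - [0.004, 0.318, 0.046]
    - [0.004, 0.318, 0.046]
  delta_rot:
    - [0, 0, 0.0024]
    - [0, 0, 0.0047]
    - [0, 0, 0.0047]
    - [0, 0, 0.0047]
    - [0, 0, 0.0047]

```text
time: 33.0
tool_pos: [381.8, 261.6, 140.1]
tcp_rot: [-3.142, -0.0, 3.021]
contact_force: [0.3, -0.4, -5.3]
grip_width: 24.2
finger_force: 30.0
```

```bash
python3 held.py 381.77,261.99,92.5,-.12 held4
```

```text
33.0 [381.8 261.6 140.1] [ 0.3 -0.4 -5.3]
side 439 cake on blade [105.9   0.4] -0.059 0.113
top 647 cake on blade [104.2  -1.9] -0.045 0.075
```

View pics/held4.png

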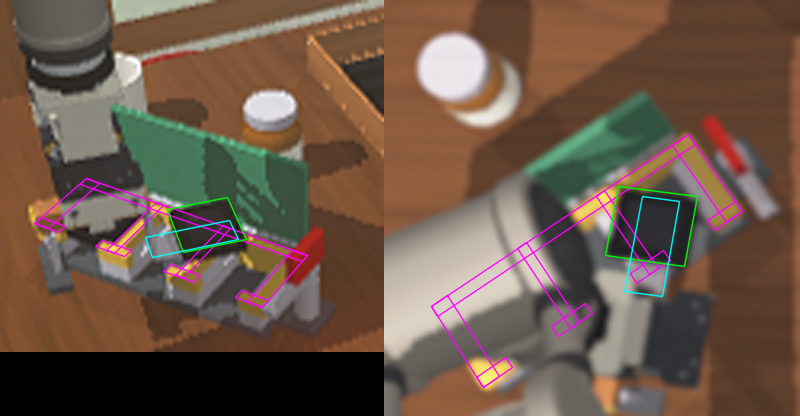

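```bash
echo "[381.77,261.99,139.98,-0.12]">cmd.json
python3 - <<'E'
from geo import *
print((MO[:2]-R(.675)@[104.8,-.3]).round(1))
E
python3 plan.py 383.6,260.8,140,.675,20 383.6,260.8,100,.675,10  383.6,260.8,81.7,.675,4 383.6,260.8,62.5,.675,2.4
```

```text
[383.6 260.7]
[[-0.003,-0.002,-0],[-0.007,-0.003,-0],[-0.01,-0.005,-0],[-0.013,-0.006,-0],[-0.016,-0.008,-0]] [[0,0,-0.0253],[0,0,-0.0506],[0,0,-0.0759],[0,0,-0.1012],[0,0,-0.1265]] [383.56, 260.81, 139.98, 0.67]
[[-0,-0,0.083],[-0,-0,0.167],[-0,-0,0.25],[-0,-0,0.333]] [[0,0,-0],[0,0,-0],[0,0,-0],[0,0,-0]] [383.56, 260.81, 100.02, 0.67]
[[-0,-0,0.031],[-0,-0,0.061],[-0,-0,0.092],[-0,-0,0.122],[-0,-0,0.153]] [[0,0,-0],[0,0,-0],[0,0,-0],[0,0,-0],[0,0,-0]] [383.56, 260.81, 81.66, 0.67]
[[-0,-0,0.02],[-0,-0,0.04],[-0,-0,0.06],[-0,-0,0.08],[-0,-0,0.1],[-0,-0,0.12],[-0,-0,0.14],[-0,-0,0.16]] [[0,0,-0],[0,0,-0],[0,0,-0],[0,0,-0],[0,0,-0],[0,0,-0],[0,0,-0],[0,0,-0]] [383.56, 260.81, 62.46, 0.67]
```

send_rows:
  offset:
    - [-0.003, -0.002, 0]
    - [-0.007, -0.003, 0]
    - [-0.01, -0.005, 0]
    - [-0.013, -0.006, 0]
    - [-0.016, -0.008, 0]
    - [-0.016, -0.008, 0]
    - [-0.016, -0.008, 0]
  delta_rot:
    - [0, 0, -0.0253]
    - [0, 0, -0.0506]
    - [0, 0, -0.0759]
    - [0, 0, -0.1012]
    - [0, 0, -0.1265]
    - [0, 0, -0.1265]
    - [0, 0, -0.1265]

```text
time: 33.98
tool_pos: [383.9, 260.6, 140.0]
tcp_rot: [-3.142, 0.0, -2.471]
contact_force: [0.4, 0.2, -3.7]
grip_width: 23.7
finger_force: 30.0
```

send_rows:
  offset:
    - [0, 0, 0.083]
    - [0, 0, 0.167]
    - [0, 0, 0.25]
    - [0, 0, 0.333]
    - [0, 0, 0.333]
    - [0, 0, 0.333]
  delta_rot:
    - [0, 0, 0]
    - [0, 0, 0]
    - [0, 0, 0]
    - [0, 0, 0]
    - [0, 0, 0]
    - [0, 0, 0]

```text
time: 34.72
tool_pos: [384.1, 260.9, 100.1]
tcp_rot: [-3.142, 0.0, -2.467]
contact_force: [-0.4, 0.3, -3.4]
grip_width: 23.9
finger_force: 30.0
```

```bash
cat > ft.py <<'E'
from plant import get_obs,optics
import numpy as np
L=[]
for i in range(5):
    optics.capture("side");L.append(np.r_[get_obs()["contact_force"],get_obs()["moment"],get_obs()["tool_pos"]])
print(np.mean(L,0).round(2).tolist(),get_obs()["time"])
E
python3 ft.py
```

```text
[-0.02, -0.29, -3.7, -0.0, 0.14, 0.01, 384.12, 260.97, 100.32] 34.975
```

send_rows:
  offset:
    - [0, 0, 0.031]
    - [0, 0, 0.061]
    - [0, 0, 0.092]
    - [0, 0, 0.122]
    - [0, 0, 0.153]
    - [0, 0, 0.183]
    - [0, 0, 0.183]
  delta_rot:
    - [0, 0, 0]
    - [0, 0, 0]
    - [0, 0, 0]
    - [0, 0, 0]
    - [0, 0, 0]
    - [0, 0, 0]
    - [0, 0, 0]

```text
time: 35.85
tool_pos: [383.7, 260.8, 77.7]
tcp_rot: [3.141, -0.001, -2.467]
contact_force: [0.5, -0.0, -4.0]
grip_width: 23.9
finger_force: 30.0
```

```bash
python3 ft.py
```

```text
[-0.68, -0.05, -3.76, 0.0, 0.13, -0.0, 383.94, 260.88, 78.1] 36.1
```

send_rows:
  offset:
    - [0, 0, 0.02]
    - [0, 0, 0.04]
    - [0, 0, 0.06]
    - [0, 0, 0.08]
    - [0, 0, 0.1]
    - [0, 0, 0.12]
    - [0, 0, 0.13]
    - [0, 0, 0.13]
  delta_rot:
    - [0, 0, 0]
    - [0, 0, 0]
    - [0, 0, 0]
    - [0, 0, 0]
    - [0, 0, 0]
    - [0, 0, 0]
    - [0, 0, 0]
    - [0, 0, 0]

```text
time: 37.1
tool_pos: [383.9, 260.8, 62.4]
tcp_rot: [3.141, -0.0, -2.467]
contact_force: [-0.1, -0.0, -2.9]
grip_width: 23.7
finger_force: 30.0
```

```bash
python3 ft.py
```

```text
[0.02, -0.33, -2.67, 0.06, 0.06, 0.01, 383.94, 260.88, 62.51] 37.35
```

send_rows:
  offset:
    - [0.05, 0.002, 0]
    - [0.12, 0.005, 0]
    - [0.25, 0.01, 0]
    - [0.4, 0.016, 0]
    - [0.55, 0.022, 0]
    - [0.7, 0.028, 0]
    - [0.85, 0.034, 0]
    - [0.95, 0.038, 0]
  delta_rot:
    - [0, 0, 0]
    - [0, 0, 0]
    - [0, 0, 0]
    - [0, 0, 0]
    - [0, 0, 0]
    - [0, 0, 0]
    - [0, 0, 0]
    - [0, 0, 0]

```text
time: 38.35
tool_pos: [290.9, 192.6, 62.5]
tcp_rot: [3.141, -0.0, -2.467]
contact_force: [0.2, 0.2, -3.8]
grip_width: 23.6
finger_force: 30.0
```

```bash
python3 seat.py AB seat2
python3 - <<'E'
from geo import *
import json
c,s=np.cos(.6748),np.sin(.6748); o=np.array([.95,.038])*120
cur=[383.56-c*o[0]-s*o[1],260.81-s*o[0]+c*o[1],62.46,.6748]; print(cur); json.dump(cur,open("cmd.json","w"))
E
cp cmd.json cmd_b.json
python3 plan.py 295,193,120,.634,25 365,100,120,.25,45 350,-90,120,-.25,45 261.6,-298.2,90,-.435,45 261.6,-298.2,60.5,-.435,15 352.2,-340.4,60.5,-.435,20 | tee p3.txt
```

```text
A side 273 [ 0.6 -6.9] 0.656 0.221
B side 294 [1.  4.9] 0.047 0.137
A top 451 [-1.4  0.9] 0.087 0.077
B top 432 [-1.2  0.5] 0.094 0.073
38.45 [290.7 192.6  62.5]
[np.float64(291.69634198963354), np.float64(193.1501009684878), 62.46, 0.6748]
[[-0.007,-0.006,-0.16],[-0.014,-0.012,-0.32],[-0.021,-0.018,-0.48]] [[0,0,0.0022],[0,0,0.0043],[0,0,0.0065]] [295.01, 193.04, 120.06, 0.63]
[[-0.004,-0.323,0],[-0.007,-0.647,0],[-0.011,-0.97,0.001]] [[0,0,0.0204],[0,0,0.0407],[0,0,0.0611]] [365.03, 100.04, 119.94, 0.25]
[[0.103,-0.301,-0],[0.205,-0.601,-0],[0.308,-0.902,-0]] [[0,0,0.0159],[0,0,0.0318],[0,0,0.0478]] [356.0, -13.98, 119.94, -0.05]
[[0.009,-0.318,-0],[0.018,-0.635,-0.001]] [[0,0,0.0159],[0,0,0.0318]] [350.01, -89.98, 120.06, -0.25]
[[0.047,-0.311,0.042],[0.095,-0.621,0.084],[0.142,-0.932,0.125]] [[0,0,0.0049],[0,0,0.0098],[0,0,0.0147]] [305.82, -194.12, 105.06, -0.34]
[[0.019,-0.314,0.042],[0.037,-0.627,0.084],[0.056,-0.941,0.126]] [[0,0,0.0049],[0,0,0.0098],[0,0,0.0147]] [261.58, -298.23, 89.94, -0.43]
[[-0,0,0.123],[-0,0,0.245]] [[0,0,0],[0,0,0]] [261.58, -298.23, 60.54, -0.43]
[[-0.167,-0,0],[-0.333,-0,0],[-0.5,-0,0],[-0.666,-0,0],[-0.833,-0.001,0]] [[0,0,0],[0,0,0],[0,0,0],[0,0,0],[0,0,0]] [352.18, -340.44, 60.54, -0.43]
```

View pics/seat2.png

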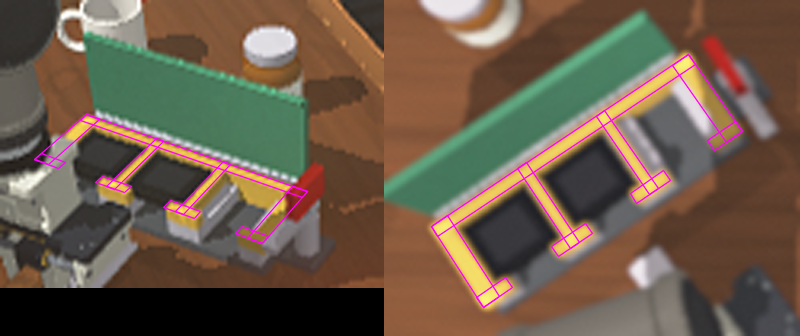

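send_rows:
  offset:
    - [-0.007, -0.006, -0.16]
    - [-0.014, -0.012, -0.32]
    - [-0.021, -0.018, -0.48]
  delta_rot:
    - [0, 0, 0.0022]
    - [0, 0, 0.0043]
    - [0, 0, 0.0065]

```text
time: 38.83
tool_pos: [295.9, 193.4, 120.8]
tcp_rot: [-3.141, 0.001, -2.509]
contact_force: [0.6, 0.1, -3.0]
grip_width: 23.5
finger_force: 30.0
```

send_rows:
  offset:
    - [-0.004, -0.323, 0]
    - [-0.007, -0.647, 0]
    - [-0.011, -0.97, 0.001]
  delta_rot:
    - [0, 0, 0.0204]
    - [0, 0, 0.0407]
    - [0, 0, 0.0611]

```text
time: 39.2
tool_pos: [366.7, 99.2, 120.2]
tcp_rot: [-3.141, 0.001, -2.896]
contact_force: [0.3, 0.6, -3.5]
grip_width: 23.7
finger_force: 30.0
```

send_rows:
  offset:
    - [0.103, -0.301, 0]
    - [0.205, -0.601, 0]
    - [0.308, -0.902, 0]
  delta_rot:
    - [0, 0, 0.0159]
    - [0, 0, 0.0318]
    - [0, 0, 0.0478]

```text
time: 39.58
tool_pos: [356.8, -15.3, 120.1]
tcp_rot: [-3.142, 0.001, 3.088]
contact_force: [0.0, -1.1, -2.6]
grip_width: 23.8
finger_force: 30.0
```

send_rows:
  offset:
    - [0.009, -0.318, 0]
    - [0.018, -0.635, -0.001]
  delta_rot:
    - [0, 0, 0.0159]
    - [0, 0, 0.0318]

```text
time: 39.83
tool_pos: [350.7, -91.5, 120.2]
tcp_rot: [-3.142, 0.001, 2.888]
contact_force: [0.9, -0.6, -2.5]
grip_width: 23.7
finger_force: 30.0
```

send_rows:
  offset:
    - [0.047, -0.311, 0.042]
    - [0.095, -0.621, 0.084]
    - [0.142, -0.932, 0.125]
  delta_rot:
    - [0, 0, 0.0049]
    - [0, 0, 0.0098]
    - [0, 0, 0.0147]

```text
time: 40.2
tool_pos: [306.0, -195.6, 105.0]
tcp_rot: [-3.141, 0.001, 2.798]
contact_force: [0.4, -0.0, -2.2]
grip_width: 23.6
finger_force: 30.0
```

send_rows:
  offset:
    - [0.019, -0.314, 0.042]
    - [0.037, -0.627, 0.084]
    - [0.056, -0.941, 0.126]
    - [0.056, -0.941, 0.126]
    - [0.056, -0.941, 0.126]
  delta_rot:
    - [0, 0, 0.0049]
    - [0, 0, 0.0098]
    - [0, 0, 0.0147]
    - [0, 0, 0.0147]
    - [0, 0, 0.0147]

```text
time: 40.83
tool_pos: [261.7, -297.8, 89.7]
tcp_rot: [3.141, -0.0, 2.706]
contact_force: [0.2, 0.5, -3.2]
grip_width: 23.6
finger_force: 30.0
```

send_rows:
  offset:
    - [0, 0, 0.123]
    - [0, 0, 0.245]
    - [0, 0, 0.245]
    - [0, 0, 0.245]
  delta_rot:
    - [0, 0, 0]
    - [0, 0, 0]
    - [0, 0, 0]
    - [0, 0, 0]

```text
time: 41.32
tool_pos: [262.2, -297.9, 61.0]
tcp_rot: [-3.141, 0.0, 2.707]
contact_force: [0.6, -0.9, -2.8]
grip_width: 23.5
finger_force: 30.0
```

send_rows:
  offset:
    - [-0.167, 0, 0]
    - [-0.333, 0, 0]
    - [-0.5, 0, 0]
    - [-0.666, 0, 0]
    - [-0.833, 0, 0]
    - [-0.833, 0, 0]
    - [-0.833, 0, 0]
  delta_rot:
    - [0, 0, 0]
    - [0, 0, 0]
    - [0, 0, 0]
    - [0, 0, 0]
    - [0, 0, 0]
    - [0, 0, 0]
    - [0, 0, 0]

```text
time: 42.2
tool_pos: [351.9, -339.6, 60.6]
tcp_rot: [3.141, -0.001, 2.707]
contact_force: [0.5, -0.1, -2.7]
grip_width: 24.3
finger_force: 30.0
```

```bash
python3 ft.py
```

```text
[-0.08, 0.47, -2.72, 0.0, -0.01, 0.0, 351.81, -339.91, 60.6] 42.45
```

```bash
echo "[352.2,-340.4,74.94,-0.435]">cmd.json
python3 plan.py 352.2,-340.4,112,-.435,8 385,-180,162,-.3,22 390,-40,162,-.1,22 375,110,162,-.05,22 381.8,262,140,-.12,22
```

```text
[[-0,0,-0.062],[-0,0,-0.124],[-0,0,-0.185],[-0,0,-0.247],[-0,0,-0.309]] [[0,0,-0],[0,0,-0],[0,0,-0],[0,0,-0],[0,0,-0]] [352.2, -340.4, 112.02, -0.44]
[[0.039,0.166,-0.052],[0.079,0.332,-0.104],[0.118,0.498,-0.156],[0.158,0.664,-0.208],[0.197,0.83,-0.26]] [[0,0,-0.0027],[0,0,-0.0054],[0,0,-0.0081],[0,0,-0.0107],[0,0,-0.0134]] [372.73, -240.11, 143.22, -0.35]
[[0.025,0.169,-0.052],[0.051,0.337,-0.104],[0.076,0.506,-0.156]] [[0,0,-0.0027],[0,0,-0.0054],[0,0,-0.0081]] [385.04, -179.96, 161.94, -0.3]
[[0.044,0.161,-0],[0.087,0.322,-0],[0.131,0.483,-0],[0.174,0.644,-0],[0.218,0.805,-0],[0.261,0.966,-0]] [[0,0,-0.0045],[0,0,-0.0091],[0,0,-0.0136],[0,0,-0.0182],[0,0,-0.0227],[0,0,-0.0273]] [389.36, -59.96, 161.94, -0.13]
[[0.016,0.166,-0.001]] [[0,0,-0.0045]] [390.01, -39.96, 162.06, -0.1]
[[0.036,0.176,0],[0.071,0.352,0],[0.107,0.528,0],[0.142,0.703,0],[0.178,0.879,0]] [[0,0,-0.0011],[0,0,-0.0023],[0,0,-0.0034],[0,0,-0.0046],[0,0,-0.0057]] [379.3, 67.13, 162.06, -0.06]
[[0.029,0.177,0],[0.059,0.354,0.001]] [[0,0,-0.0011],[0,0,-0.0023]] [374.96, 109.98, 161.94, -0.05]
[[0.001,0.181,0.026],[0.002,0.362,0.052],[0.003,0.543,0.078],[0.004,0.725,0.104],[0.004,0.906,0.131]] [[0,0,0.0016],[0,0,0.0032],[0,0,0.0048],[0,0,0.0064],[0,0,0.008]] [379.9, 218.59, 146.22, -0.1]
[[0.01,0.181,0.026],[0.02,0.362,0.052]] [[0,0,0.0016],[0,0,0.0032]] [381.85, 262.05, 139.98, -0.12]
```

send_rows:
  offset:
    - [0, 0, -0.023]
    - [0, 0, -0.047]
    - [0, 0, -0.06]
    - [0, 0, -0.07]
    - [0, 0, -0.08]
    - [0, 0, -0.09]
    - [0, 0, -0.1]
    - [0, 0, -0.12]
  delta_rot:
    - [0, 0, 0]
    - [0, 0, 0]
    - [0, 0, 0]
    - [0, 0, 0]
    - [0, 0, 0]
    - [0, 0, 0]
    - [0, 0, 0]
    - [0, 0, 0]

```text
time: 43.45
tool_pos: [352.2, -340.1, 74.8]
tcp_rot: [3.141, -0.001, 2.706]
contact_force: [-0.1, -0.2, -3.7]
grip_width: 23.6
finger_force: 30.0
```

send_rows:
  offset:
    - [0, 0, -0.062]
    - [0, 0, -0.124]
    - [0, 0, -0.185]
    - [0, 0, -0.247]
    - [0, 0, -0.309]
  delta_rot:
    - [0, 0, 0]
    - [0, 0, 0]
    - [0, 0, 0]
    - [0, 0, 0]
    - [0, 0, 0]

```text
time: 44.08
tool_pos: [352.4, -340.3, 112.6]
tcp_rot: [3.142, 0.0, 2.706]
contact_force: [-0.0, -0.3, -3.8]
grip_width: 24.0
finger_force: 30.0
```

send_rows:
  offset:
    - [0.039, 0.166, -0.052]
    - [0.079, 0.332, -0.104]
    - [0.118, 0.498, -0.156]
    - [0.158, 0.664, -0.208]
    - [0.197, 0.83, -0.26]
  delta_rot:
    - [0, 0, -0.0027]
    - [0, 0, -0.0054]
    - [0, 0, -0.0081]
    - [0, 0, -0.0107]
    - [0, 0, -0.0134]

```text
time: 44.7
tool_pos: [373.0, -238.1, 143.6]
tcp_rot: [3.141, -0.0, 2.793]
contact_force: [1.2, -0.9, -3.4]
grip_width: 23.8
finger_force: 30.0
```

send_rows:
  offset:
    - [0.025, 0.169, -0.052]
    - [0.051, 0.337, -0.104]
    - [0.076, 0.506, -0.156]
  delta_rot:
    - [0, 0, -0.0027]
    - [0, 0, -0.0054]
    - [0, 0, -0.0081]

```text
time: 45.08
tool_pos: [385.2, -177.9, 162.3]
tcp_rot: [3.141, 0.0, 2.844]
contact_force: [0.1, -0.9, -4.0]
grip_width: 23.9
finger_force: 30.0
```

send_rows:
  offset:
    - [0.044, 0.161, 0]
    - [0.087, 0.322, 0]
    - [0.131, 0.483, 0]
    - [0.174, 0.644, 0]
    - [0.218, 0.805, 0]
    - [0.261, 0.966, 0]
  delta_rot:
    - [0, 0, -0.0045]
    - [0, 0, -0.0091]
    - [0, 0, -0.0136]
    - [0, 0, -0.0182]
    - [0, 0, -0.0227]
    - [0, 0, -0.0273]

```text
time: 45.82
tool_pos: [389.1, -58.1, 162.1]
tcp_rot: [3.141, 0.0, 3.015]
contact_force: [-0.1, -0.0, -3.4]
grip_width: 24.1
finger_force: 30.0
```

send_rows:
  offset:
    - [0.016, 0.166, -0.001]
  delta_rot:
    - [0, 0, -0.0045]

```text
time: 45.95
tool_pos: [389.7, -38.1, 162.3]
tcp_rot: [3.141, 0.0, 3.044]
contact_force: [0.2, 0.8, -3.9]
grip_width: 23.7
finger_force: 30.0
```

send_rows:
  offset:
    - [0.036, 0.176, 0]
    - [0.071, 0.352, 0]
    - [0.107, 0.528, 0]
    - [0.142, 0.703, 0]
    - [0.178, 0.879, 0]
  delta_rot:
    - [0, 0, -0.0011]
    - [0, 0, -0.0023]
    - [0, 0, -0.0034]
    - [0, 0, -0.0046]
    - [0, 0, -0.0057]

```text
time: 46.58
tool_pos: [378.6, 68.8, 162.3]
tcp_rot: [3.141, 0.0, 3.079]
contact_force: [0.0, 0.0, -2.8]
grip_width: 24.1
finger_force: 30.0
```

send_rows:
  offset:
    - [0.029, 0.177, 0]
    - [0.059, 0.354, 0.001]
  delta_rot:
    - [0, 0, -0.0011]
    - [0, 0, -0.0023]

```text
time: 46.82
tool_pos: [374.2, 111.6, 162.2]
tcp_rot: [3.141, 0.0, 3.093]
contact_force: [0.3, 1.0, -5.1]
grip_width: 23.6
finger_force: 30.0
```

send_rows:
  offset:
    - [0.001, 0.181, 0.026]
    - [0.002, 0.362, 0.052]
    - [0.003, 0.543, 0.078]
    - [0.004, 0.725, 0.104]
    - [0.004, 0.906, 0.131]
  delta_rot:
    - [0, 0, 0.0016]
    - [0, 0, 0.0032]
    - [0, 0, 0.0048]
    - [0, 0, 0.0064]
    - [0, 0, 0.008]

```text
time: 47.45
tool_pos: [379.0, 220.1, 146.4]
tcp_rot: [3.141, -0.0, 3.042]
contact_force: [-0.3, -0.7, -4.7]
grip_width: 23.7
finger_force: 30.0
```

send_rows:
  offset:
    - [0.01, 0.181, 0.026]
    - [0.02, 0.362, 0.052]
    - [0.02, 0.362, 0.052]
    - [0.02, 0.362, 0.052]
    - [0.02, 0.362, 0.052]
  delta_rot:
    - [0, 0, 0.0016]
    - [0, 0, 0.0032]
    - [0, 0, 0.0032]
    - [0, 0, 0.0032]
    - [0, 0, 0.0032]

```text
time: 48.08
tool_pos: [381.9, 261.7, 140.2]
tcp_rot: [-3.142, 0.0, 3.021]
contact_force: [0.3, -0.7, -4.2]
grip_width: 24.0
finger_force: 30.0
```

```bash
python3 held.py 381.85,262.05,92.5,-.12 held5
python3 - <<'E'
from fits import *
for f in("held4","held5"):   # same view pose: shift of the cake between B and C
  for n in("top","side"):
    im=cv2.imread(f"pics/{n}_{f}.png")[:,:,::-1]
    g=np.array([381.8+104*np.cos(.12),262-104*np.sin(.12),95.5,-.12])
    for th in(60,75,100):
      m=roi(dark(im,th),M["cake"],g,n,3); print(f,n,th,m.sum(),np.argwhere(m).mean(0).round(2),cv2.minAreaRect(np.argwhere(m).astype(np.float32)))
E
```

```text
48.075 [381.9 261.7 140.2] [ 0.3 -0.7 -4.2]
side 482 cake on blade [104.9   2.6] -0.012 0.15
top 749 cake on blade [103.3   1.4] -0.038 0.16
held4 top 60 503 [180.66 159.18] ((181.13494873046875, 155.64315795898438), (32.53324890136719, 22.947229385375977), 87.87889862060547)
held4 top 75 577 [180.44 159.45] ((180.24290466308594, 158.69085693359375), (37.01445007324219, 29.786304473876953), 83.1572265625)
held4 top 100 705 [181.12 159.63] ((180.5, 158.49998474121094), (37.31856918334961, 32.715396881103516), 80.53767395019531)
held4 side 60 322 [131.77 219.5 ] ((134.2567596435547, 219.95944213867188), (21.865066528320312, 21.53626823425293), 9.462321281433105)
held4 side 75 348 [131.66 219.67] ((131.97999572753906, 219.85997009277344), (25.173004150390625, 21.49604606628418), 81.8698959350586)
held4 side 100 471 [130.23 220.89] ((129.9139404296875, 221.5532989501953), (28.971437454223633, 26.889116287231445), 84.80557250976562)
held5 top 60 598 [181.38 156.57] ((182.0, 155.5), (24.0, 33.0), 0.0)
held5 top 75 688 [181.33 156.63] ((180.45944213867188, 158.2432403564453), (37.79924011230469, 29.904460906982422), 85.42607879638672)
held5 top 100 796 [181.56 157.65] ((180.5, 158.49998474121094), (37.31856918334961, 32.715396881103516), 80.53767395019531)
held5 side 60 359 [131.83 218.28] ((134.7307586669922, 217.34616088867188), (22.357234954833984, 26.671791076660156), 11.309932708740234)
held5 side 75 387 [131.62 218.32] ((130.97952270507812, 217.77462768554688), (29.967330932617188, 24.082508087158203), 84.80557250976562)
held5 side 100 507 [130.24 219.91] ((130.5, 219.5), (33.0, 27.0), 90.0)
```

```bash
echo "[381.85,262.05,139.98,-0.12]">cmd.json
python3 - <<'E'
from geo import *
print((MO[:2]+R(MO[2])@[0,-88]-R(.65)@[103.8,2.2]).round(1))
E
python3 plan.py 378,262,140,.65,20 436.4,190.5,140,.65,20
```

```text
[436.4 190.5]
[[0.006,-0.001,-0],[0.013,-0.002,-0],[0.019,-0.003,-0],[0.025,-0.003,-0],[0.032,-0.004,-0]] [[0,0,-0.0245],[0,0,-0.049],[0,0,-0.0735],[0,0,-0.098],[0,0,-0.1225]] [377.98, 262.03, 139.98, 0.65]
[[-0.005,-0.154,-0],[-0.011,-0.308,-0],[-0.016,-0.462,-0],[-0.022,-0.615,-0],[-0.027,-0.769,-0]] [[0,0,-0],[0,0,-0],[0,0,-0],[0,0,-0],[0,0,-0]] [436.38, 190.51, 139.98, 0.65]
```

send_rows:
  offset:
    - [0.006, -0.001, 0]
    - [0.013, -0.002, 0]
    - [0.019, -0.003, 0]
    - [0.025, -0.003, 0]
    - [0.032, -0.004, 0]
    - [0.032, -0.004, 0]
  delta_rot:
    - [0, 0, -0.0245]
    - [0, 0, -0.049]
    - [0, 0, -0.0735]
    - [0, 0, -0.098]
    - [0, 0, -0.1225]
    - [0, 0, -0.1225]

```text
time: 48.92
tool_pos: [378.3, 261.8, 140.1]
tcp_rot: [-3.142, 0.0, -2.494]
contact_force: [0.7, 0.5, -4.3]
grip_width: 23.7
finger_force: 30.0
```

send_rows:
  offset:
    - [-0.005, -0.154, 0]
    - [-0.011, -0.308, 0]
    - [-0.016, -0.462, 0]
    - [-0.022, -0.615, 0]
    - [-0.027, -0.769, 0]
    - [-0.027, -0.769, 0]
    - [-0.027, -0.769, 0]
  delta_rot:
    - [0, 0, 0]
    - [0, 0, 0]
    - [0, 0, 0]
    - [0, 0, 0]
    - [0, 0, 0]
    - [0, 0, 0]
    - [0, 0, 0]

```text
time: 49.8
tool_pos: [436.4, 190.6, 139.9]
tcp_rot: [3.141, -0.0, -2.493]
contact_force: [-0.2, 0.0, -4.0]
grip_width: 23.8
finger_force: 30.0
```

send_rows:
  offset:
    - [0, 0, 0.083]
    - [0, 0, 0.167]
    - [0, 0, 0.25]
    - [0, 0, 0.333]
    - [0, 0, 0.333]
    - [0, 0, 0.333]
  delta_rot:
    - [0, 0, 0]
    - [0, 0, 0]
    - [0, 0, 0]
    - [0, 0, 0]
    - [0, 0, 0]
    - [0, 0, 0]

```text
time: 50.55
tool_pos: [436.8, 190.7, 100.1]
tcp_rot: [-3.142, 0.0, -2.492]
contact_force: [0.2, -0.4, -4.0]
grip_width: 23.9
finger_force: 30.0
```

send_rows:
  offset:
    - [0, 0, 0.031]
    - [0, 0, 0.061]
    - [0, 0, 0.092]
    - [0, 0, 0.122]
    - [0, 0, 0.153]
    - [0, 0, 0.183]
    - [0, 0, 0.183]
  delta_rot:
    - [0, 0, 0]
    - [0, 0, 0]
    - [0, 0, 0]
    - [0, 0, 0]
    - [0, 0, 0]
    - [0, 0, 0]
    - [0, 0, 0]

```text
time: 51.42
tool_pos: [436.4, 190.5, 77.7]
tcp_rot: [3.141, -0.001, -2.492]
contact_force: [-0.4, 0.2, -4.4]
grip_width: 24.0
finger_force: 30.0
```

```bash
python3 ft.py
```

```text
[0.48, -0.03, -3.91, -0.01, 0.11, -0.01, 436.67, 190.62, 78.09] 51.675
```

send_rows:
  offset:
    - [0, 0, 0.02]
    - [0, 0, 0.04]
    - [0, 0, 0.06]
    - [0, 0, 0.08]
    - [0, 0, 0.1]
    - [0, 0, 0.12]
    - [0, 0, 0.13]
    - [0, 0, 0.13]
  delta_rot:
    - [0, 0, 0]
    - [0, 0, 0]
    - [0, 0, 0]
    - [0, 0, 0]
    - [0, 0, 0]
    - [0, 0, 0]
    - [0, 0, 0]
    - [0, 0, 0]

```text
time: 52.68
tool_pos: [436.6, 190.6, 62.4]
tcp_rot: [3.141, -0.0, -2.492]
contact_force: [-0.7, -0.3, -2.9]
grip_width: 23.6
finger_force: 30.0
```

```bash
python3 ft.py
```

```text
[0.15, 0.08, -2.83, 0.07, 0.06, 0.0, 436.66, 190.61, 62.5] 52.925
```

send_rows:
  offset:
    - [0.05, 0.001, 0]
    - [0.12, 0.002, 0]
    - [0.25, 0.004, 0]
    - [0.4, 0.006, 0]
    - [0.55, 0.008, 0]
    - [0.7, 0.011, 0]
    - [0.85, 0.013, 0]
    - [0.95, 0.015, 0]
  delta_rot:
    - [0, 0, 0]
    - [0, 0, 0]
    - [0, 0, 0]
    - [0, 0, 0]
    - [0, 0, 0]
    - [0, 0, 0]
    - [0, 0, 0]
    - [0, 0, 0]

```text
time: 53.92
tool_pos: [343.7, 122.6, 62.5]
tcp_rot: [3.141, -0.0, -2.493]
contact_force: [-0.3, 0.4, -3.3]
grip_width: 23.6
finger_force: 30.0
```

```bash
python3 seat.py ABC seat3
python3 - <<'E'
import numpy as np,json
c,s=np.cos(.65),np.sin(.65); o=np.array([.95,.015])*120
cur=[436.38-c*o[0]-s*o[1],190.51-s*o[0]+c*o[1],62.46,.65]; print(cur); json.dump(cur,open("cmd.json","w"))
E
```

```text
A side 174 [-15.5 -27.2] 0.306 0.772
B side 263 [ 1.6 10.9] -0.031 0.48
C side 307 [-1.1  1.8] 0.102 0.132
A top 452 [-1.3  1.2] 0.094 0.075
B top 434 [-1.2  0.5] 0.094 0.07
C top 419 [-0.2 -0.3] 0.11 0.066
54.025 [343.5 122.6  62.5]
[np.float64(344.53711143508275), np.float64(122.95170058347979), 62.46, 0.65]
```

View pics/seat3.png

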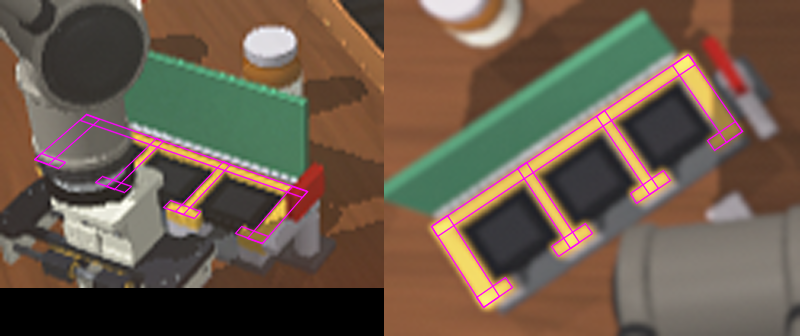

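```bash
python3 plan.py 350,118,115,.5,25 446.6,14.3,115,-.065,35 446.6,14.3,60,-.065,15 446.6,14.3,52,-.065,3
```

```text
[[-0.004,-0.02,-0.146],[-0.008,-0.04,-0.292],[-0.011,-0.06,-0.438]] [[0,0,0.008],[0,0,0.0159],[0,0,0.0239]] [349.95, 118.02, 115.02, 0.5]
[[-0.059,-0.229,0],[-0.117,-0.458,0],[-0.176,-0.687,0],[-0.234,-0.916,0]] [[0,0,0.018],[0,0,0.036],[0,0,0.0539],[0,0,0.0719]] [427.27, 35.0, 115.02, 0.05]
[[-0.153,-0.18,0]] [[0,0,0.018]] [446.65, 14.31, 115.02, -0.07]
[[0,-0,0.115],[0,-0,0.229],[0,-0,0.344],[0,-0,0.459]] [[0,0,-0],[0,0,-0],[0,0,-0],[0,0,-0]] [446.65, 14.31, 59.94, -0.07]
[[0,-0,0.022],[0,-0,0.044],[0,-0,0.066]] [[0,0,-0],[0,0,-0],[0,0,-0]] [446.65, 14.31, 52.02, -0.07]
```

send_rows:
  offset:
    - [-0.004, -0.02, -0.146]
    - [-0.008, -0.04, -0.292]
    - [-0.011, -0.06, -0.438]
  delta_rot:
    - [0, 0, 0.008]
    - [0, 0, 0.0159]
    - [0, 0, 0.0239]

```text
time: 54.4
tool_pos: [350.7, 118.3, 115.7]
tcp_rot: [-3.141, 0.001, -2.644]
contact_force: [0.9, -0.1, -2.2]
grip_width: 24.0
finger_force: 30.0
```

send_rows:
  offset:
    - [-0.059, -0.229, 0]
    - [-0.117, -0.458, 0]
    - [-0.176, -0.687, 0]
    - [-0.234, -0.916, 0]
  delta_rot:
    - [0, 0, 0.018]
    - [0, 0, 0.036]
    - [0, 0, 0.0539]
    - [0, 0, 0.0719]

```text
time: 54.9
tool_pos: [428.5, 34.5, 115.1]
tcp_rot: [3.141, 0.001, -3.098]
contact_force: [-0.4, 0.4, -3.3]
grip_width: 24.3
finger_force: 30.0
```

send_rows:
  offset:
    - [-0.153, -0.18, 0]
    - [-0.153, -0.18, 0]
    - [-0.153, -0.18, 0]
  delta_rot:
    - [0, 0, 0.018]
    - [0, 0, 0.018]
    - [0, 0, 0.018]

```text
time: 55.28
tool_pos: [446.3, 14.7, 114.7]
tcp_rot: [3.141, -0.001, 3.077]
contact_force: [-0.6, -0.4, -2.4]
grip_width: 23.6
finger_force: 30.0
```

send_rows:
  offset:
    - [0, 0, 0.115]
    - [0, 0, 0.229]
    - [0, 0, 0.344]
    - [0, 0, 0.459]
    - [0, 0, 0.459]
  delta_rot:
    - [0, 0, 0]
    - [0, 0, 0]
    - [0, 0, 0]
    - [0, 0, 0]
    - [0, 0, 0]

```text
time: 55.9
tool_pos: [445.8, 14.7, 58.8]
tcp_rot: [3.141, -0.003, 3.076]
contact_force: [-1.5, -0.6, -1.2]
grip_width: 23.8
finger_force: 30.0
```

send_rows:
  offset:
    - [0, 0, 0.022]
    - [0, 0, 0.044]
    - [0, 0, 0.066]
    - [0, 0, 0.066]
    - [0, 0, 0.066]
  delta_rot:
    - [0, 0, 0]
    - [0, 0, 0]
    - [0, 0, 0]
    - [0, 0, 0]
    - [0, 0, 0]

```text
time: 56.52
tool_pos: [446.8, 14.4, 52.1]
tcp_rot: [3.142, 0.0, 3.076]
contact_force: [0.1, 0.4, -2.4]
grip_width: 24.0
finger_force: 30.0
```

```bash
python3 ft.py
python3 - <<'E'
from fits import *
im=optics.capture("side")
for d in finder.silhouettes("lid","side"): print(round(float(d["confidence"]),2),d["box"])
print(finder.pinpoint("lid_edge","side")[:1],finder.pinpoint("lid_hinge","side")[:1],finder.pinpoint("latch_grip","side")[:1])
E
```

```text
[0.02, -0.22, -3.07, 0.01, 0.02, -0.0, 446.82, 14.38, 52.08] 56.775
0.89 [180.5, 93.7, 249.4, 128.7]
0.34 [218.8, 191.3, 281.6, 221.4]
[{'uv': [214.2, 96.2], 'confidence': 0.73}] [{'uv': [213.7, 126.6], 'confidence': 0.75}] [{'uv': [252.7, 140.9], 'confidence': 0.43}]
```

```bash
cat > arc.py <<'E'
from geo import *
import sys
yl=float(sys.argv[1]) if len(sys.argv)>1 else 0
out=[]
for th in (1.6,1.45,1.3,1.15,1.0,.85,.7,.55,.4,.25,.12,0):
    x=52-88*np.cos(th)+10*np.sin(th)+10-1.5*np.sin(th); z=44+88*np.sin(th)+10*np.cos(th)-(1.0 if th==0 else 1.5)*np.cos(th)
    w=MO[:2]+R(MO[2])@[x,yl]; out.append(f"{w[0]:.1f},{w[1]:.1f},{z:.1f},.634,12")
print(*out)
E
A=$(python3 arc.py); echo $A
echo "[446.65,14.31,50.94,-0.065]">cmd.json
python3 plan.py 446.6,14.3,190,-.065,40 554.3,391.2,190,.634,50 554.3,391.2,133,.634,30 
echo; cp cmd.json cmd_arc.json; python3 plan.py $A
```

```text
524.5,369.3,131.7,.634,12 513.8,361.4,132.4,.634,12 503.2,353.6,131.1,.634,12 492.8,346.0,127.8,.634,12 483.0,338.8,122.6,.634,12 473.9,332.1,115.7,.634,12 465.7,326.1,107.2,.634,12 458.7,320.9,97.2,.634,12 452.9,316.7,86.1,.634,12 448.6,313.5,74.0,.634,12 446.0,311.6,63.0,.634,12 444.7,310.6,53.0,.634,12
[[0,-0,-0.29],[0,-0,-0.579],[0,-0,-0.869]] [[0,0,-0],[0,0,-0],[0,0,-0]] [446.65, 14.31, 155.22, -0.06]
[[0,-0,-0.29]] [[0,0,-0]] [446.65, 14.31, 190.02, -0.06]
[[-0.086,0.399,0],[-0.173,0.798,0]] [[0,0,-0.0139],[0,0,-0.0278]] [473.59, 108.52, 190.02, 0.11]
[[-0.154,0.378,0],[-0.309,0.756,0]] [[0,0,-0.0139],[0,0,-0.0278]] [500.51, 202.75, 190.02, 0.28]
[[-0.218,0.345,0],[-0.435,0.691,0]] [[0,0,-0.0139],[0,0,-0.0278]] [527.36, 296.99, 190.02, 0.46]
[[-0.275,0.302,0],[-0.549,0.604,0]] [[0,0,-0.0139],[0,0,-0.0278]] [554.3, 391.15, 190.02, 0.63]
[[-0,0,0.238],[-0,0,0.475]] [[0,0,-0],[0,0,-0]] [554.3, 391.15, 133.02, 0.63]

[[0.077,0,0.003],[0.154,0,0.005],[0.231,0,0.008],[0.308,0,0.011]] [[0,0,-0],[0,0,-0],[0,0,-0],[0,0,-0]] [524.52, 369.27, 131.7, 0.63]
[[0.055,0,-0.003],[0.111,0,-0.006]] [[0,0,-0],[0,0,-0]] [513.79, 361.38, 132.42, 0.63]
[[0.055,-0,0.005],[0.109,-0,0.011]] [[0,0,-0],[0,0,-0]] [503.24, 353.64, 131.1, 0.63]
[[0.054,0,0.014],[0.108,0,0.027]] [[0,0,-0],[0,0,-0]] [492.8, 345.96, 127.86, 0.63]
[[0.051,0,0.022],[0.101,0,0.044]] [[0,0,-0],[0,0,-0]] [483.03, 338.79, 122.58, 0.63]
[[0.047,0,0.029],[0.094,0,0.057]] [[0,0,-0],[0,0,-0]] [473.94, 332.11, 115.74, 0.63]
[[0.043,0,0.036],[0.085,0,0.071]] [[0,0,-0],[0,0,-0]] [465.72, 326.07, 107.22, 0.63]
[[0.036,-0,0.042],[0.073,-0,0.083]] [[0,0,-0],[0,0,-0]] [458.67, 320.88, 97.26, 0.63]
[[0.03,0,0.046],[0.059,0,0.093]] [[0,0,-0],[0,0,-0]] [452.96, 316.69, 86.1, 0.63]
[[0.023,0,0.05],[0.045,0,0.101]] [[0,0,-0],[0,0,-0]] [448.61, 313.49, 73.98, 0.63]
[[0.027,0,0.091]] [[0,0,-0]] [446.0, 311.57, 63.06, 0.63]
[[0.014,-0,0.084]] [[0,0,-0]] [444.64, 310.58, 52.98, 0.63]
```

send_rows:
  offset:
    - [0, 0, 0.005]
    - [0, 0, 0.009]
    - [0, 0, 0.009]
    - [0, 0, 0.009]
  delta_rot:
    - [0, 0, 0]
    - [0, 0, 0]
    - [0, 0, 0]
    - [0, 0, 0]

```text
time: 57.52
tool_pos: [446.8, 14.5, 51.5]
tcp_rot: [3.142, 0.0, 3.076]
contact_force: [-2.0, 0.6, 6.0]
grip_width: 23.7
finger_force: 30.0
```

send_rows:
  offset:
    - [0, 0, 0]
    - [0, 0, 0]
    - [0, 0, 0]
    - [0, 0, 0]
    - [0, 0, 0]
  delta_rot:
    - [0, 0, 0]
    - [0, 0, 0]
    - [0, 0, 0]
    - [0, 0, 0]
    - [0, 0, 0]
  grip: 0.65

```text
time: 58.15
tool_pos: [446.8, 14.4, 50.9]
tcp_rot: [3.142, -0.0, 3.076]
contact_force: [0.1, -0.0, 0.3]
grip_width: 59.5
finger_force: 0.0
```

send_rows:
  offset:
    - [0, 0, -0.1]
    - [0, 0, -0.3]
    - [0, 0, -0.579]
    - [0, 0, -0.869]
  delta_rot:
    - [0, 0, 0]
    - [0, 0, 0]
    - [0, 0, 0]
    - [0, 0, 0]

```text
time: 58.65
tool_pos: [446.6, 14.4, 156.9]
tcp_rot: [3.142, 0.0, 3.076]
contact_force: [1.7, 0.2, -0.3]
grip_width: 59.8
finger_force: 0.0
```

send_rows:
  offset:
    - [0, 0, -0.29]
    - [0, 0, -0.29]
  delta_rot:
    - [0, 0, 0]
    - [0, 0, 0]
  grip: 0

```text
time: 58.9
tool_pos: [448.3, 14.2, 193.1]
tcp_rot: [-3.141, 0.007, 3.076]
contact_force: [1.0, 0.0, -0.3]
grip_width: 44.3
finger_force: 0.0
```

send_rows:
  offset:
    - [-0.086, 0.399, 0]
    - [-0.173, 0.798, 0]
  delta_rot:
    - [0, 0, -0.0139]
    - [0, 0, -0.0278]

```text
time: 59.15
tool_pos: [473.6, 109.2, 189.7]
tcp_rot: [3.142, -0.001, -3.032]
contact_force: [0.6, -0.8, 0.3]
grip_width: 24.5
finger_force: 0.0
```

send_rows:
  offset:
    - [-0.154, 0.378, 0]
    - [-0.309, 0.756, 0]
  delta_rot:
    - [0, 0, -0.0139]
    - [0, 0, -0.0278]

```text
time: 59.4
tool_pos: [500.5, 204.2, 189.3]
tcp_rot: [3.142, -0.001, -2.855]
contact_force: [1.0, -0.6, -0.1]
grip_width: 4.2
finger_force: 0.0
```

send_rows:
  offset:
    - [-0.218, 0.345, 0]
    - [-0.435, 0.691, 0]
  delta_rot:
    - [0, 0, -0.0139]
    - [0, 0, -0.0278]

```text
time: 59.65
tool_pos: [527.4, 298.4, 189.2]
tcp_rot: [3.142, -0.001, -2.68]
contact_force: [0.1, -0.0, 0.3]
grip_width: 0.5
finger_force: 0.0
```

send_rows:
  offset:
    - [-0.275, 0.302, 0]
    - [-0.549, 0.604, 0]
    - [-0.549, 0.604, 0]
    - [-0.549, 0.604, 0]
  delta_rot:
    - [0, 0, -0.0139]
    - [0, 0, -0.0278]
    - [0, 0, -0.0278]
    - [0, 0, -0.0278]

```text
time: 60.15
tool_pos: [554.1, 390.7, 188.9]
tcp_rot: [3.142, -0.002, -2.509]
contact_force: [-0.2, -0.2, -1.5]
grip_width: 0.1
finger_force: 0.0
```

```bash
python3 spat.py 446.6,14.3,4,-.065; python3 seat.py ABC x1; python3 -c "
from fits import *
im=optics.capture('top'); cv2.imwrite('pics/t_a.png',im[:,:,::-1])
for uv,z in(((98,132),90),): print(ray('top',uv,z))
print([(d['confidence'],ray('top',d['uv'],0)) for d in finder.pinpoint('jar','top')])"
```

```text
top 0.87 680 [ 4.46419e+02  1.57950e+01  4.00000e+00 -6.80000e-02] 0.02
side 0.77 802 [ 4.47455e+02  1.22220e+01  4.00000e+00 -8.10000e-02] 0.066
[554.77 390.06 190.37] [-3.1415e+00  1.0000e-04 -2.5101e+00]
A side 293 [-1.2  2.6] 0.102 0.22
B side 321 [-0.6  1.9] 0.185 0.181
C side 328 [-0.5  1.5] 0.073 0.156
A top 448 [-1.3  1. ] 0.073 0.082
B top 430 [-1.2  0.7] 0.077 0.073
C top 440 [-1.9 -0.1] 0.096 0.05
60.45 [554.9 390.3 190.5]
[632.85512501 442.77073399  90.        ]
[(0.64, array([653.69463022, 444.8094852 ,   0.        ])), (0.22, array([446.73666883,  10.85231714,   0.        ]))]
```

send_rows:
  offset:
    - [0, 0, 0.238]
    - [0, 0, 0.475]
    - [0, 0, 0.475]
    - [0, 0, 0.475]
  delta_rot:
    - [0, 0, 0]
    - [0, 0, 0]
    - [0, 0, 0]
    - [0, 0, 0]

```text
time: 61.05
tool_pos: [555.3, 391.4, 134.4]
tcp_rot: [-3.141, 0.002, -2.509]
contact_force: [0.3, -1.2, 0.7]
grip_width: 0.4
finger_force: 0.0
```

send_rows:
  offset:
    - [0.077, 0, 0.003]
    - [0.154, 0, 0.005]
    - [0.231, 0, 0.008]
    - [0.308, 0, 0.011]
    - [0.363, 0, 0.008]
    - [0.419, 0, 0.005]
    - [0.474, 0, 0.01]
    - [0.528, 0, 0.016]
  delta_rot:
    - [0, 0, 0]
    - [0, 0, 0]
    - [0, 0, 0]
    - [0, 0, 0]
    - [0, 0, 0]
    - [0, 0, 0]
    - [0, 0, 0]
    - [0, 0, 0]

```text
time: 62.05
tool_pos: [503.4, 353.4, 131.2]
tcp_rot: [-3.141, 0.0, -2.509]
contact_force: [3.2, 0.2, 1.2]
grip_width: 0.1
finger_force: 1.5
```

```bash
python3 ft.py
python3 - <<'E'
from fits import *
im=optics.capture("side"); cv2.imwrite("pics/lid_a.png",im[:,:,::-1])
print(finder.pinpoint("lid_edge","side")[:1],[(d["confidence"],d["box"]) for d in finder.silhouettes("lid","side")[:2]])
E
```

```text
[0.91, -0.04, 0.71, 0.04, -0.08, 0.02, 502.83, 353.15, 130.78] 62.3
[{'uv': [205.6, 106.6], 'confidence': 0.71}] [(0.7, [172.3, 97.5, 251.9, 136.6])]
```

send_rows:
  offset:
    - [0.054, 0, 0.014]
    - [0.108, 0, 0.027]
    - [0.159, 0, 0.049]
    - [0.209, 0, 0.071]
    - [0.256, 0, 0.1]
    - [0.303, 0, 0.128]
    - [0.346, 0, 0.164]
    - [0.388, 0, 0.199]
  delta_rot:
    - [0, 0, 0]
    - [0, 0, 0]
    - [0, 0, 0]
    - [0, 0, 0]
    - [0, 0, 0]
    - [0, 0, 0]
    - [0, 0, 0]
    - [0, 0, 0]

```text
time: 63.45
tool_pos: [465.8, 325.8, 106.9]
tcp_rot: [-3.142, -0.0, -2.509]
contact_force: [2.0, 0.4, -0.9]
grip_width: 0.3
finger_force: 0.9
```

send_rows:
  offset:
    - [0.036, 0, 0.042]
    - [0.073, 0, 0.083]
    - [0.103, 0, 0.129]
    - [0.132, 0, 0.176]
    - [0.155, 0, 0.226]
    - [0.177, 0, 0.277]
    - [0.192, 0, 0.325]
    - [0.204, 0, 0.368]
  delta_rot:
    - [0, 0, 0]
    - [0, 0, 0]
    - [0, 0, 0]
    - [0, 0, 0]
    - [0, 0, 0]
    - [0, 0, 0]
    - [0, 0, 0]
    - [0, 0, 0]

```text
time: 64.45
tool_pos: [446.2, 311.6, 62.6]
tcp_rot: [3.142, -0.0, -2.509]
contact_force: [0.4, 0.3, 1.9]
grip_width: 0.4
finger_force: 0.6
```

send_rows:
  offset:
    - [0.007, 0, 0.025]
    - [0.012, 0, 0.05]
    - [0.014, 0, 0.07]
    - [0.014, 0, 0.07]
    - [0.014, 0, 0.07]
  delta_rot:
    - [0, 0, 0]
    - [0, 0, 0]
    - [0, 0, 0]
    - [0, 0, 0]
    - [0, 0, 0]

```text
time: 65.08
tool_pos: [444.7, 310.5, 54.5]
tcp_rot: [3.141, -0.001, -2.509]
contact_force: [-0.4, 0.7, -0.9]
grip_width: 0.5
finger_force: 0.0
```

```bash
python3 ft.py
python3 - <<'E'
from fits import *
im=optics.capture("side"); cv2.imwrite("pics/lid_b.png",im[:,:,::-1])
print(finder.pinpoint("lid_edge","side")[:1],[(d["confidence"],d["box"]) for d in finder.silhouettes("lid","side")[:2]])
E
```

```text
[-0.4, 0.0, 0.18, 0.04, 0.06, 0.02, 444.85, 310.61, 54.63] 65.325
[{'uv': [196.5, 139.9], 'confidence': 0.68}] [(0.69, [240.9, 132.4, 254.9, 161.3]), (0.65, [167.6, 120.3, 248.1, 154.6])]
```

send_rows:
  offset:
    - [0, 0, 0.005]
    - [0, 0, 0.01]
    - [0, 0, 0.015]
    - [0, 0, 0.02]
    - [0, 0, 0.02]
    - [0, 0, 0.02]
  delta_rot:
    - [0, 0, 0]
    - [0, 0, 0]
    - [0, 0, 0]
    - [0, 0, 0]
    - [0, 0, 0]
    - [0, 0, 0]

```text
time: 66.22
tool_pos: [445.0, 310.7, 54.1]
tcp_rot: [-3.141, 0.001, -2.508]
contact_force: [-4.8, -2.5, 16.0]
grip_width: 0.4
finger_force: 8.2
```

```bash
python3 ft.py
```

```text
[-5.34, -3.0, 16.2, -0.46, 0.88, -0.03, 445.06, 310.72, 54.13] 66.475
```

```bash
echo "[444.64,310.58,52.3,0.634]">cmd.json
python3 plan.py 444.7,310.6,135,.634,40 564.9,190.6,135,.5,45
python3 - <<'E'
from fits import *
from geo import *
import pickle
ims,sil=pickle.load(open("s0.pkl","rb"))
F=[box(-28,28,-7,7,66,101)]
c=MO[:2]+R(MO[2])@[0,-168]; print(c)
for n in("top","side"):
    im=ims[n]
    for phi in(0,.3):
        g=np.r_[c,0,MO[2]-phi]; m=roi(red(im),F,g,n,5)
        r,e=fit({n:m},F,g); print(n,m.sum(),r.round(2),"phi",round(MO[2]-r[3],3),round(e,3))
E
```

```text
[[-0,-0,-0.23],[-0,-0,-0.459],[-0.001,-0,-0.689]] [[0,0,-0],[0,0,-0],[0,0,-0]] [444.74, 310.65, 134.98, 0.63]
[[-0.054,-0.35,-0],[-0.107,-0.7,-0]] [[0,0,0.0053],[0,0,0.0107]] [504.84, 250.58, 134.98, 0.57]
[[-0.077,-0.345,-0],[-0.154,-0.69,-0]] [[0,0,0.0053],[0,0,0.0106]] [564.89, 190.65, 134.98, 0.5]
[565.11852056 190.64836881]
top 108 [568.82 192.94   0.     0.58] phi 0.051 0.063
top 108 [568.8  192.73   0.     0.58] phi 0.053 0.064
side 140 [566.92 191.07   0.     0.68] phi -0.044 0.034
side 140 [565.01 188.51   0.     0.68] phi -0.051 0.035
```

send_rows:
  offset:
    - [0, 0, -0.2]
    - [0, 0, -0.45]
    - [0, 0, -0.69]
  delta_rot:
    - [0, 0, 0]
    - [0, 0, 0]
    - [0, 0, 0]
  grip: 1

```text
time: 66.85
tool_pos: [444.8, 310.6, 135.9]
tcp_rot: [3.142, -0.0, -2.509]
contact_force: [-0.2, -0.0, -0.3]
grip_width: 25.5
finger_force: 0.0
```

```bash
echo "[444.64,310.58,135.1,0.634]">cmd.json
python3 plan.py 566,191,135,.634,45 566,191,71,.634,32
python3 - <<'E'
from ov import *
from geo import *
im=optics.capture("side")
L=[box(-48,52,-138,138,44,54)]
print([(round(float(d["confidence"]),2),np.round(d["box"],1).tolist()) for d in finder.silhouettes("lid","side")[:2]])
u=proj("side",place(L[0],np.r_[MO[:2],0,MO[2]])); print("closed box",u.min(0).round(1),u.max(0).round(1))
E
```

```text
[[-0.056,-0.35,0],[-0.112,-0.701,0]] [[0,0,-0],[0,0,-0]] [505.3, 250.77, 135.1, 0.63]
[[-0.056,-0.35,0],[-0.112,-0.701,0.001]] [[0,0,-0],[0,0,-0]] [565.96, 190.96, 134.98, 0.63]
[[-0,0,0.267],[-0,0,0.533]] [[0,0,-0],[0,0,-0]] [565.96, 190.96, 71.02, 0.63]
[(0.64, [169.1, 116.0, 246.1, 156.4]), (0.44, [166.6, 115.0, 256.4, 164.5])]
closed box [166.2 112.4] [249.6 154.7]
```

Lid matches the closed box; now the latch.

send_rows:
  offset:
    - [-0.056, -0.35, 0]
    - [-0.112, -0.701, 0]
  delta_rot:
    - [0, 0, 0]
    - [0, 0, 0]
  grip: 0.7

```text
time: 67.2
tool_pos: [505.6, 250.3, 134.2]
tcp_rot: [3.141, -0.001, -2.507]
contact_force: [0.7, 1.1, 0.7]
grip_width: 53.7
finger_force: 0.0
```

send_rows:
  offset:
    - [-0.056, -0.35, 0]
    - [-0.112, -0.701, 0.001]
    - [-0.112, -0.701, 0.001]
    - [-0.112, -0.701, 0.001]
  delta_rot:
    - [0, 0, 0]
    - [0, 0, 0]
    - [0, 0, 0]
    - [0, 0, 0]

```text
time: 67.7
tool_pos: [565.3, 191.1, 133.9]
tcp_rot: [3.14, -0.002, -2.509]
contact_force: [0.2, 0.1, -0.5]
grip_width: 64.2
finger_force: 0.0
```

send_rows:
  offset:
    - [0, 0, 0.15]
    - [0, 0, 0.3]
    - [0, 0, 0.45]
    - [0, 0, 0.533]
    - [0, 0, 0.533]
  delta_rot:
    - [0, 0, 0]
    - [0, 0, 0]
    - [0, 0, 0]
    - [0, 0, 0]
    - [0, 0, 0]

```text
time: 68.32
tool_pos: [565.2, 191.5, 70.4]
tcp_rot: [3.141, -0.001, -2.508]
contact_force: [0.2, 0.2, 0.3]
grip_width: 63.8
finger_force: 0.0
```

send_rows:
  offset:
    - [0, 0, 0]
    - [0, 0, 0]
    - [0, 0, 0]
    - [0, 0, 0]
    - [0, 0, 0]
    - [0, 0, 0]
    - [0, 0, 0]
    - [0, 0, 0]
  delta_rot:
    - [0, 0, 0]
    - [0, 0, 0]
    - [0, 0, 0]
    - [0, 0, 0]
    - [0, 0, 0]
    - [0, 0, 0]
    - [0, 0, 0]
    - [0, 0, 0]
  grip: 0

```text
time: 69.32
tool_pos: [566.0, 191.1, 71.0]
tcp_rot: [3.141, 0.0, -2.509]
contact_force: [-2.5, 1.1, 1.4]
grip_width: 13.9
finger_force: 29.8
```

send_rows:
  offset:
    - [0, 0, 0]
    - [0, 0, 0]
    - [0, 0, 0]
    - [0, 0, 0]
    - [0, 0, 0]
    - [0, 0, 0]
    - [0, 0, 0]
    - [0, 0, 0]
  delta_rot:
    - [0, 0, 0.02]
    - [0, 0, 0.04]
    - [0, 0, 0.06]
    - [0, 0, 0.08]
    - [0, 0, 0.1]
    - [0, 0, 0.12]
    - [0, 0, 0.14]
    - [0, 0, 0.16]

```text
time: 70.32
tool_pos: [565.9, 192.6, 71.0]
tcp_rot: [3.139, -0.001, 2.765]
contact_force: [-1.2, 8.1, 1.6]
grip_width: 14.0
finger_force: 29.8
```

send_rows:
  offset:
    - [0, 0, 0]
    - [0, 0, 0]
    - [0, 0, 0]
    - [0, 0, 0]
    - [0, 0, 0]
    - [0, 0, 0]
    - [0, 0, 0]
  delta_rot:
    - [0, 0, 0.02]
    - [0, 0, 0.04]
    - [0, 0, 0.055]
    - [0, 0, 0.07]
    - [0, 0, 0.08]
    - [0, 0, 0.08]
    - [0, 0, 0.08]

```text
time: 71.2
tool_pos: [566.3, 193.3, 71.0]
tcp_rot: [3.138, -0.002, 2.267]
contact_force: [0.0, 10.8, -0.5]
grip_width: 13.8
finger_force: 29.8
```

```bash
python3 ft.py
```

```text
[0.36, 11.03, -0.88, 1.5, 0.04, -0.06, 566.33, 193.27, 71.01] 71.45
```

send_rows:
  offset:
    - [0, 0, 0]
    - [0, 0, 0]
    - [0, 0, 0]
    - [0, 0, 0]
  delta_rot:
    - [0, 0, 0.006]
    - [0, 0, 0.012]
    - [0, 0, 0.017]
    - [0, 0, 0.017]

```text
time: 71.95
tool_pos: [566.5, 193.2, 71.1]
tcp_rot: [3.138, -0.002, 2.161]
contact_force: [1.3, 10.3, -1.3]
grip_width: 13.9
finger_force: 30.4
```

```bash
python3 ft.py
```

```text
[0.6, 9.88, -1.54, 1.48, -0.1, 0.68, 566.52, 193.2, 71.03] 72.2
```

send_rows:
  offset:
    - [0, 0, 0]
    - [0, 0, 0]
    - [0, 0, 0]
    - [0, 0, 0]
    - [0, 0, 0]
    - [0, 0, 0]
  delta_rot:
    - [0, 0, 0]
    - [0, 0, 0]
    - [0, 0, 0]
    - [0, 0, 0]
    - [0, 0, 0]
    - [0, 0, 0]
  grip: 0.7

```text
time: 72.95
tool_pos: [566.2, 190.8, 71.0]
tcp_rot: [3.142, -0.0, 2.16]
contact_force: [0.6, -0.3, 0.0]
grip_width: 63.3
finger_force: 0.0
```

send_rows:
  offset:
    - [0, 0, -0.15]
    - [0, 0, -0.4]
    - [0, 0, -0.7]
    - [0, 0, -1]
  delta_rot:
    - [0, 0, 0]
    - [0, 0, 0]
    - [0, 0, 0]
    - [0, 0, 0]

```text
time: 73.45
tool_pos: [566.0, 190.9, 192.0]
tcp_rot: [-3.141, -0.0, 2.16]
contact_force: [0.3, 0.3, -0.4]
grip_width: 64.0
finger_force: 0.0
```

send_rows:
  offset:
    - [0.4, -0.4, -0.2]
    - [0.8, -0.8, -0.4]
    - [0.8, -0.8, -0.4]
    - [0.8, -0.8, -0.4]
  delta_rot:
    - [0, 0, 0]
    - [0, 0, 0]
    - [0, 0, 0]
    - [0, 0, 0]

```text
time: 73.95
tool_pos: [432.9, 217.8, 239.8]
tcp_rot: [3.139, 0.001, 2.161]
contact_force: [0.9, 0.3, 0.2]
grip_width: 64.2
finger_force: 0.0
```

```bash
python3 spat.py 446.6,14.3,4,-.065
python3 - <<'E'
from ov import *
from geo import *
g=np.r_[MO[:2],0,MO[2]]
L=[box(-48,52,-138,138,44,54)]; S=[(M["spatula"],[446.6,14.3,4,-.065],(255,255,0)),(L,g,(255,0,255)),(M["board"],[481.5,12,0,-.065],(255,0,0))]
a=overlay("side",optics.capture("side"),S,(155,70,300,240),3.3,None)
b=overlay("top",optics.capture("top"),S,(75,120,275,240),1.6,None)
b=cv2.copyMakeBorder(b,0,a.shape[0]-b.shape[0],0,0,0)
cv2.imwrite("pics/end.png",np.hstack([a,b])[:600,:800])
E
```

```text
top 0.86 720 [ 4.46511e+02  1.52900e+01  4.00000e+00 -6.50000e-02] 0.011
side 0.71 821 [ 4.4816e+02  1.2499e+01  4.0000e+00 -6.3000e-02] 0.052
[434.02 217.02 238.09] [-3.1406e+00 -2.0000e-04  2.1589e+00]
```

View pics/end.png

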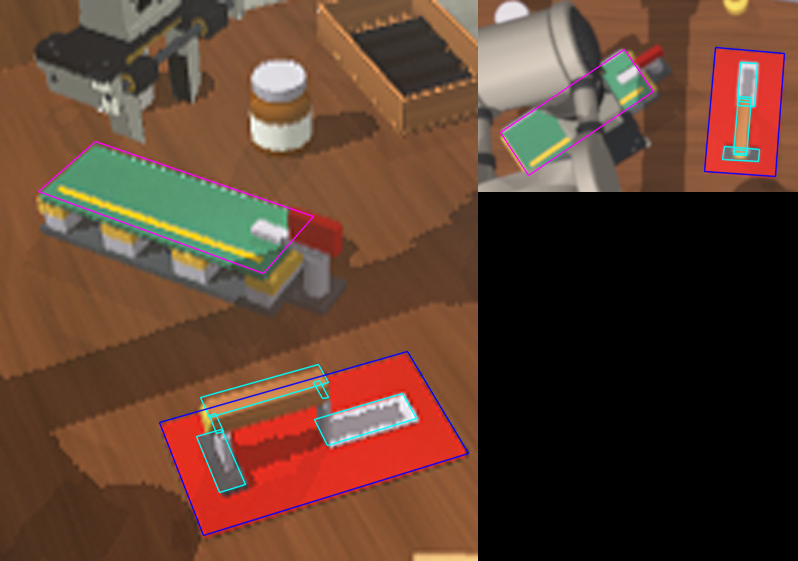

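The picture shows the lid closed flat, the latch arm lying across its end at about (270, 230), and the spatula standing centred on the red board. The robot is clear of everything, so I'm handing in.

```bash
python3 -c "
from plant import ticket
print(ticket.close_job())"
```

```text
the job is handed in; nothing more can be done
None
```

I handed the job in after about 74 s of robot time: all three cakes are down in their cavities, the lid is closed, the latch is turned to its stop across it, and the spatula stands on the red board. The hand-in reported no verdict, so this rests on my own camera and force checks.

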